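# Centre the sugar snowman on the icing turntable and turn it to the front

## Task

The sugar snowman has been set down off-centre on the icing turntable. With the fingertips, nudge it gently with light taps until it stands in the middle of the plate so that it will run true; take care, it wobbles on its small foot and must not be tipped over, pushed hard, gripped or lifted. Once it is centred and you have let go of it, turn the turntable by its rim until the snowman looks straight at the front edge of the bench (the robot's side), and leave everything else where it lies.

Things in the scene. Friction and masses are not known exactly. Their poses are not given: they have to be found in the camera images.
- snowman: Loose white two-ball sugar snowman, 68 mm tall, 130 g: belly ball radius 23 mm, widest 19 mm above its foot; flat foot 25 mm across; head radius 14.5 mm; brown hat, brim 30 mm across. Slides (friction about 0.4) when pushed slowly at belly height, tips when pushed at the head or hard. Origin: centre of the foot's underside; z up through the hat; face, nose and buttons look along its own -x.
- nose (a point): Tip of the snowman's carrot nose, 21 mm ahead of the snowman's axis and 47 mm above its foot.
- wheel_centre (a point): On the turntable's axis, on top of its plate, 60 mm above the bench; z up. The stand is round (116 mm foot, thin column) and fast to the bench. The metal plate is a disc of radius 74 mm, 14 mm thick, free underneath, with engraved rings of radius 30, 45 and 60 mm. A centred snowman's belly, seen from above, lies wholly inside the innermost ring.
- wheel (a joint): Rotation of the turntable plate in rad, positive counter-clockwise seen from above; free for half a turn and more either way, light friction (about 0.5 N at the rim), stays where it is left and carries the snowman round.
- rim_lobe (a point): One of the plate's eight equal finger lobes, 45 degrees apart: round bumps of radius 10 mm, centred 73 mm from the axis, standing out to 83 mm, as thick as the plate. This point: on the lobe, 74 mm from the axis, 53 mm above the bench. A fingertip beside the rim between two lobes, moved along the rim, pushes the next lobe and turns the plate.
- bench_front (a point): Fixed point on the bench top between the robot and the turntable; its x axis points away from the robot, square to the front edge of the bench. The snowman shall finally look along its -x.
- scissors: Scissors, 199 mm long, 9 mm thick, lying on the bench; bystander, to be left alone. Origin: middle of the underside.
- ribbon_spool: Spool of red ribbon, 72 mm diameter, 32 mm high, lying flat with a loose ribbon end; bystander. Origin: on the underside.
- marker: Marker pen, 135 mm long, 16 mm thick, lying on the bench; bystander. Origin: middle of the underside.
- sprinkle_jar: Small amber jar with metal cap, 48 mm diameter, 75 mm high; bystander. Origin: centre of the underside.
- spatula: Spatula, 270 mm long, with wooden handle, lying on the bench; bystander, to be left alone. Origin: on the underside.
- biscuit_a: Round iced gingerbread biscuit, 62 mm diameter, 10 mm thick, lying on the bench; bystander. Origin: centre of the underside.
- biscuit_b: Another such biscuit; bystander. Origin: centre of the underside.
Mind the look-alikes: they are no part of the job. What is shaped like the part that bears wheel_centre but blue or red is not meant.

How it is judged (in metres and radians):
On the way, in this order (a step that is already met when the one before it is completed fails the run):
1. the snowman stands upright and still in the middle of the turntable plate (foot centre within 7 mm of the axis), untouched (horizontal distance between snowman and wheel_centre below 0.007 m and angle between snowman's own z axis and vertical below 0.06 rad and z of snowman in the frame of wheel_centre between -0.004 and 0.004 m and linear speed of snowman below 0.02 m/s and contact force between the fingers and snowman below 0.05 N), for 0.3 s.
2. the turntable has been turned by its plate and the snowman looks to the front edge of the bench (within 12 degrees), still centred and untouched (all of step 1 and angle between the x axis of snowman and the x axis of bench_front, either way round below 0.21 rad and x of bench_front in the frame of snowman below 0 m and distance of rim_lobe from where it was at the start of the episode above 0.015 m), for 0.2 s.
At the end, for the whole second after the job is handed in: The snowman stands upright (within 3.4 degrees) and at rest on the turntable plate, its foot within 7 mm of the turntable's axis, its face within 12 degrees of straight towards the front edge of the bench; the plate has been turned to bring it there; nothing touches the snowman (all of step 2 and angular speed of snowman below 0.1 rad/s).
It fails at once if the snowman is tipped (more than 20 degrees) or knocked over (angle between snowman's own z axis and vertical above 0.35 rad).
It fails at once if the snowman is lifted or carried (z of snowman in the frame of wheel_centre above 0.015 m).
It fails at once if the snowman is knocked off the plate (z of snowman in the frame of wheel_centre below -0.01 m).
It fails at once if the snowman is gripped or pushed hard (more than 12 N) (contact force between the fingers and snowman above 12 N).
It fails at once if a bystander on the bench is pushed about (distance of any of scissors, ribbon_spool, marker, sprinkle_jar, spatula, biscuit_a, biscuit_b from where it was at the start of the episode above 0.02 m).
It also fails if it takes over 61 s, if anything falls off the work surface, if the arm or the gripper's body presses on something with over 40 N, if the wrist force passes 120 N, or if a joint passes its speed limit or range.

## Robot

A 7-joint arm with a two-finger parallel gripper is mounted at the origin on a cart in front of the work surface, level with it; the furniture and walls round the work are solid. World frame = base frame: x ahead of the robot, y to its left, z up, the work surface at z = 0. Lengths are in m, angles in degrees, forces in N, time in s.
With the tool pointing down it reaches from about 0.425 to 0.875 m from the base axis. Payload 9.9 kg.
Tool frame: the origin (TCP) lies at the very end of the fingers, on their centre line; the grasp point (between the pads) lies 19 mm behind it; z points along the fingers, y is the direction in which the jaws open and shut (so a half turn about z gives the same grasp; the last joint's range is limited). The gripper opens to 85 mm and grips with 20 to 120 N. Pads are 22 mm wide; open, the fingers measure 114 mm over their backs; the gripper's body (76 mm by 85 mm) begins 54 mm behind the grasp point. The pads swing forward as they close: fully open they stand 13 mm farther back than shut.
Start: joints at [-78.77, 32.985, 1.427, 82.34, -0.859, 64.687, -3.237], TCP at [0.186, 0.649, 0.231] pointing down, gripper open.
Joint ranges: [-157.87, 157.87], [-19.46, 123.44], [-87.15, 90], [11.01, 140.99], [-62.26, 242.26], [9.8, 113.94], [-161.44, 161.44]. Speed limits (degrees/s): [127.2, 127.2, 172.46, 172.46, 180, 180, 180].

## Interface

Orientations are given as [roll, pitch, yaw] about the fixed x, y, z axes, in that order (R = Rz(yaw) Ry(pitch) Rx(roll)).
In Python, from workcell import ctrl gives the robot as it stands.
- The arm moves only by the tool send_rows, never from a script. Its argument "series" is a list of rows, each an object of numbers: "x", "y", "z": the shift along the tool's x, y, z in m; "ax", "ay", "az": the turn, a rotation vector about the tool's x, y, z in degrees; "jaw": the gripper's target within -1 to 1 (fully open at 1, half-way at 0, shut at -1). In form: [{"x": .., "y": .., "z": .., "ax": .., "ay": .., "az": .., "jaw": ..}, ...]. A call has 1 to 5 rows; each row is the pose to reach, as a shift and turn from the pose commanded when the call began, along the tool's axes at that moment; what a row does not reach only later rows make up. A row lasts 1/8 s, in which the tool goes at most 62.5 mm and 10.7 degrees, less where a joint would pass 70% of its speed; a pose out of reach is approached as far as the arm can. A call with a gripper value outside its range is refused whole. The fingers move at their own pace and stop on an object; "force" is the grip in N (left out, the last holds). Time passes only in rows, so rows that repeat a pose let the fingers close. It gives the time, the measured TCP pose, the force and the opening at its end, in the units of the state.
- ctrl.read_state(): the state, without advancing time (a new reading comes with each control period).
- ctrl.get_image(name): name is "scene" or "top" or "wrist"; returns a dict with "frame" (480x640x3 uint8, red, green, blue), "fx", "fy", "cx", "cy" (pixels), "dist" ([k1, k2, p1, p2, k3] as OpenCV has them; the pictures are not rectified), "pose" (4x4, takes a point from camera to world coordinates); the wrist camera has in their place "T_tool_cam" (4x4, takes a point from camera to tool coordinates, whose origin is the TCP and whose axes are the flange's). Camera axes: x right, y down, z forward; pixel columns grow to the right and rows downward; lengths in m; the calibration is good to about 2 mm. A picture is of the moment at which its call begins: read the wrist's pose just before it. There is no depth.
- ctrl.sign_off(): hands the job in, once; it reports no verdict.
The state is a dict: "clock": time; "joint_positions": joint angles; "qvel": joint speeds; "joint_torque": joint torques, N m; "tcp_pos": TCP position; "eef_rot": TCP orientation; "contact_force": force on the tool from outside, world axes, zero at the start; "ft_torque": the same for the moment, N m; "gripper_width": finger opening in m.
Only numpy, scipy, OpenCV 4.12 (cv2) and the standard library are available. Lean on these libraries where they do the work, as an engineer would, in place of code of your own. Each camera call takes 0.05 s, during which the arm holds its last target.

## Working session

There is one attempt and no reset: what is moved stays moved. The work goes in short steps, Python scripts to look and compute and a tool call to move; the robot and the scene stay as the last step left them, time stands still between calls to the robot, and variables do not carry over. Pictures are saved under pics/ and viewed, and the job is handed in when it is done.

Besides the shell and the picture viewer there is one more tool, called as name(argument=value, ...) on one line, values as JSON. send_rows: Moves the arm, as the interface text tells. Its arguments: {"type":"object","properties":{"series":{"type":"array"},"force":{"type":"number"}},"required":["series"]}

```bash
mkdir -p pics; ls; cat > h.py <<'E'
import numpy as np, cv2
from workcell import ctrl
from scipy.spatial.transform import Rotation as R
def grab(name,fn):
    im=ctrl.get_image(name); cv2.imwrite('pics/'+fn,im['frame'][:,:,::-1]); 
    import pickle; pickle.dump(im,open('pics/'+fn+'.pkl','wb')); return im
def load(fn):
    import pickle; return pickle.load(open('pics/'+fn+'.pkl','rb'))
def K(im): return np.array([[im['fx'],0,im['cx']],[0,im['fy'],im['cy']],[0,0,1.]])
def pix2z(im,uv,z,pose=None):
    pose=np.array(im['pose'] if pose is None else pose)
    n=cv2.undistortPoints(np.array([[uv]],float),K(im),np.array(im['dist'],float))[0,0]
    d=pose[:3,:3]@np.array([n[0],n[1],1]); o=pose[:3,3]
    return o+d*(z-o[2])/d[2]
def proj(im,p,pose=None):
    pose=np.array(im['pose'] if pose is None else pose); T=np.linalg.inv(pose)
    r,_=cv2.Rodrigues(T[:3,:3]); return cv2.projectPoints(np.atleast_2d(np.array(p,float)),r,T[:3,3],K(im),np.array(im['dist'],float))[0][:,0]
E
python3 - <<'E'
from h import *
s=ctrl.read_state(); print(s)
for n in ['scene','top']:
    im=grab(n,n+'0.png'); print(n,im['fx'],im['cx'],im['cy'],im['dist'],np.round(im['pose'],3).tolist())
E
```

```text
pics
{'clock': 0.0, 'joint_positions': array([-78.7666357 ,  33.03210263,   1.42330132,  82.38719192,
        -0.85941701,  64.68708281,  -3.23846387]), 'qvel': array([-0.06696914,  0.05422907, -0.00441018,  0.07876111,  0.05970477,
        0.08279444, -0.06402858]), 'joint_torque': array([ 4.95087643e-04, -7.65766025e+01,  2.25061521e+00, -2.85959852e+01,
        1.53726112e-02,  1.29060136e-02,  1.15580454e-05]), 'tcp_pos': array([0.18631425, 0.64829391, 0.23044448]), 'eef_rot': array([-1.79904323e+02,  4.93065463e-03,  1.63966082e+02]), 'contact_force': array([ 0.0862005, -0.0830237,  0.2326585]), 'ft_torque': array([-0.06024919, -0.0088804 ,  0.00569313]), 'gripper_width': 0.08552653516609306}
scene 496.3915252965362 319.4842768565307 230.9373323345433 [-0.06964878  0.          0.          0.          0.        ] [[0.524, -0.651, 0.549, -0.261], [-0.852, -0.4, 0.339, -0.541], [-0.001, -0.645, -0.764, 1.232], [0.0, 0.0, 0.0, 1.0]]
top 574.4054375404095 320.11269176996024 238.393481122199 [0.04598711 0.         0.         0.         0.        ] [[-0.023, -0.994, 0.11, 0.407], [-1.0, 0.024, 0.002, -0.057], [-0.005, -0.11, -0.994, 1.616], [0.0, 0.0, 0.0, 1.0]]
```

View pics/scene0.png

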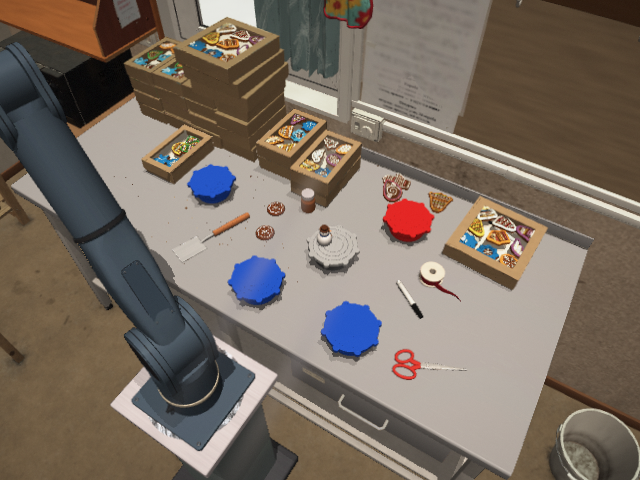

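View pics/top0.png

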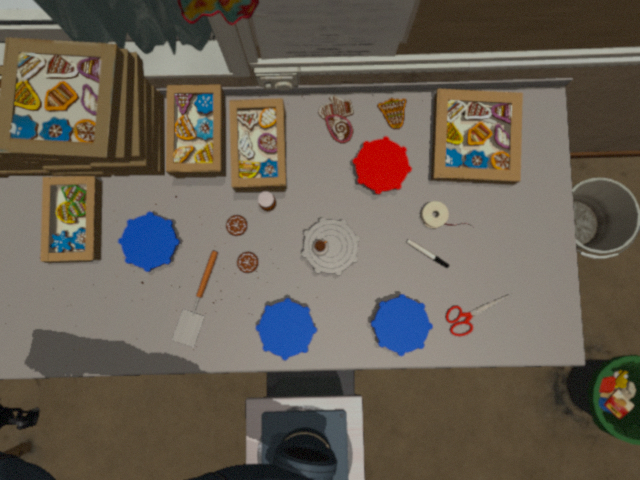

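The grey metal turntable (top 330,246; scene 332,246) carries the snowman. The blue discs (top 150,241; 286,327; 400,323) and the red one (382,165) are the look-alikes. I'll check this in enlarged crops.

```bash
python3 - <<'E'
from h import *
a=load('top0.png'); b=load('scene0.png')
c=cv2.resize(a['frame'][205:290,285:375],None,fx=6,fy=6,interpolation=cv2.INTER_CUBIC)
cv2.imwrite('pics/c1.png',c[:,:,::-1])
c=cv2.resize(b['frame'][210:285,290:375],None,fx=8,fy=8,interpolation=cv2.INTER_CUBIC)
cv2.imwrite('pics/c2.png',c[:,:,::-1])
E
```

```text
(no output)
```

View pics/c1.png

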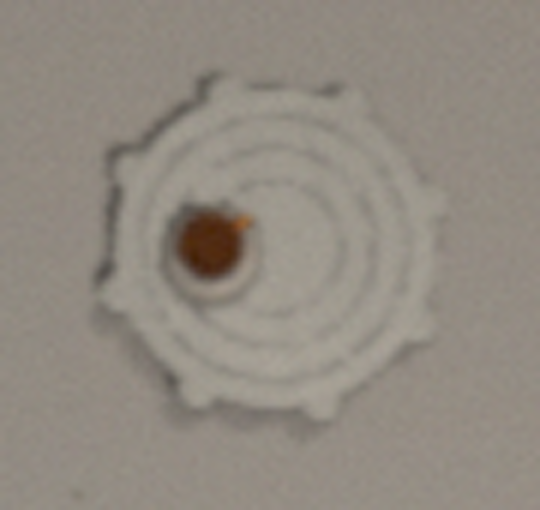

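View pics/c2.png

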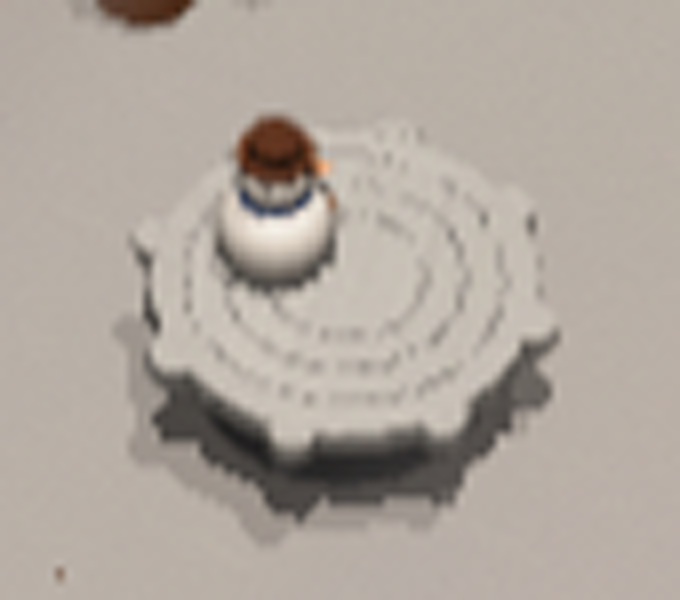

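```bash
python3 - <<'E'
from h import *
from scipy.optimize import least_squares
a=load('top0.png'); b=load('scene0.png')
L=[(222,88),(352,97),(434,198),(427,330),(322,412),(194,400),(108,299),(126,158)]
P=np.array([pix2z(a,(u/6+285-.4,v/6+205-.4),0.06)[:2] for u,v in L])
print(P.round(4))
c=P.mean(0); print(c, np.linalg.norm(P-c,axis=1).round(4), np.degrees(np.arctan2(*(P-c).T[::-1])).round(1))
ring=[(275,182),(345,247),(275,314),(205,300)]
for u,v in [(211,243)]: print('hat',pix2z(a,(u/6+285-.4,v/6+205-.4),0.06+.066)); 
print('nose',pix2z(a,(247/6+285-.4,221/6+205-.4),0.107))
f=lambda u,v:(u/8+290-.4,v/8+210-.4)
print('sc hat',pix2z(b,f(277,140),.126)); print('sc nose',pix2z(b,f(323,168),.107)); print('belly',pix2z(b,f(276,228),.079))
print('axis proj',proj(b,[[*c,.06]]), (np.array(proj(b,[[*c,.06]]))-[290,210])*8)
for n,uv in dict(jar=(266,200),bis1=(237,225),bis2=(247,262),spool=(435,214),pen=(427,253),blueL=(286,327),blueR=(400,323),red=(382,165)).items(): print(n,pix2z(a,uv,0.03).round(3))
E
```

```text
[[ 0.6317 -0.0584]
 [ 0.6262 -0.1175]
 [ 0.579  -0.1535]
 [ 0.519  -0.1485]
 [ 0.4831 -0.1   ]
 [ 0.4899 -0.0425]
 [ 0.5365 -0.0046]
 [ 0.6006 -0.014 ]]
[ 0.55826174 -0.07987499] [0.0765 0.0777 0.0765 0.079  0.0778 0.0779 0.0784 0.0783] [  16.3  -29.   -74.3 -119.8 -165.   151.3  106.1   57.2]
hat [ 0.55434753 -0.05199584  0.126     ]
nose [ 0.56557791 -0.06799988  0.107     ]
sc hat [ 0.55426194 -0.05432514  0.126     ]
sc nose [ 0.56549021 -0.06760862  0.107     ]
belly [ 0.55147591 -0.05590906  0.079     ]
axis proj [[332.00093594 243.81289373]] [[336.00748755 270.50314984]]
jar [0.694 0.096 0.03 ]
bis1 [0.626 0.177 0.03 ]
bis2 [0.522 0.151 0.03 ]
spool [ 0.643 -0.374  0.03 ]
pen [ 0.535 -0.347  0.03 ]
blueL [0.342 0.046 0.03 ]
blueR [ 0.345 -0.265  0.03 ]
red [ 0.786 -0.232  0.03 ]
```

```bash
cat >> h.py <<'E'
def rel(targets,base=None):
    """targets: list of (x,y,z,yaw) world, tool down; base: commanded (x,y,z,r,p,y)"""
    if base is None:
        s=ctrl.read_state(); base=[*s['tcp_pos'],*s['eef_rot']]
    R0=R.from_euler('xyz',base[3:],degrees=True)
    for t in targets:
        d=R0.inv().apply(np.array(t[:3])-base[:3])
        rv=(R0.inv()*R.from_euler('xyz',[180,0,t[3]],degrees=True)).as_rotvec(degrees=True)
        print(dict(zip(['x','y','z','ax','ay','az'],[*d.round(4).tolist(),*rv.round(2).tolist()])))
E
python3 - <<'E'
from h import *
rel([(0.556,0.03,0.23,90)])
im=ctrl.get_image('wrist'); print(np.round(im['T_tool_cam'],3).tolist(), im['fx'])
E
```

```text
{'x': -0.5261, 'y': -0.4922, 'z': 0.0013, 'ax': -0.07, 'ay': 0.06, 'az': 73.97}
[[0.001, -0.955, -0.297, 0.077], [1.0, 0.001, -0.0, 0.0], [0.0, -0.297, 0.955, -0.143], [0.0, 0.0, 0.0, 1.0]] 373.7476774868439
```

send_rows(series=[{"x": -0.526, "y": -0.492, "z": 0.001, "az": 74, "jaw": -0.5}, {"x": -0.526, "y": -0.492, "z": 0.001, "az": 74, "jaw": -0.5}, {"x": -0.526, "y": -0.492, "z": 0.001, "az": 74, "jaw": -0.5}, {"x": -0.526, "y": -0.492, "z": 0.001, "az": 74, "jaw": -0.5}, {"x": -0.526, "y": -0.492, "z": 0.001, "az": 74, "jaw": -0.5}])

```text
invalid input
```

```bash
python3 - <<'E'
from h import *
s=ctrl.read_state(); print(s['clock'],s['tcp_pos'],s['eef_rot'],s['gripper_width'])
rel([(0.556,0.03,0.20,90)])
E
```

```text
0.15 [0.1863265  0.64843215 0.23062525] [-1.79928097e+02  5.84433109e-03  1.63971398e+02] 0.08568930413774886
{'x': -0.5261, 'y': -0.4923, 'z': 0.0313, 'ax': -0.06, 'ay': 0.05, 'az': 73.97}
```

send_rows(series=[{"x": -0.526, "y": -0.492, "z": 0.001, "ax": 0, "ay": 0, "az": 74, "jaw": -0.5}, {"x": -0.526, "y": -0.492, "z": 0.001, "ax": 0, "ay": 0, "az": 74, "jaw": -0.5}, {"x": -0.526, "y": -0.492, "z": 0.001, "ax": 0, "ay": 0, "az": 74, "jaw": -0.5}, {"x": -0.526, "y": -0.492, "z": 0.001, "ax": 0, "ay": 0, "az": 74, "jaw": -0.5}, {"x": -0.526, "y": -0.492, "z": 0.001, "ax": 0, "ay": 0, "az": 74, "jaw": -0.5}])

```text
clock: 0.78
tcp_pos: [0.3475, 0.3787, 0.2309]
eef_rot: [180.0, -0.0, 109.9]
contact_force: [1.8, 0.0, 0.6]
gripper_width: 0.0214
```

```bash
python3 - <<'E'
from h import *
s=ctrl.read_state(); print(s['clock'],s['tcp_pos'],s['eef_rot'],s['gripper_width'])
rel([(0.556,0.03,0.20,90)])
E
```

```text
0.775 [0.34753658 0.37866728 0.23089734] [ 1.79992618e+02 -9.20446006e-03  1.09900959e+02] 0.021409742207843873
{'x': -0.3988, 'y': 0.0773, 'z': 0.0308, 'ax': 0.01, 'ay': -0.01, 'az': 19.9}
```

send_rows(series=[{"x": -0.399, "y": 0.077, "z": 0.03, "ax": 0, "ay": 0, "az": 20, "jaw": -0.5}, {"x": -0.399, "y": 0.077, "z": 0.03, "ax": 0, "ay": 0, "az": 20, "jaw": -0.5}, {"x": -0.399, "y": 0.077, "z": 0.03, "ax": 0, "ay": 0, "az": 20, "jaw": -0.5}, {"x": -0.399, "y": 0.077, "z": 0.03, "ax": 0, "ay": 0, "az": 20, "jaw": -0.5}, {"x": -0.399, "y": 0.077, "z": 0.03, "ax": 0, "ay": 0, "az": 20, "jaw": -0.5}])

```text
clock: 1.4
tcp_pos: [0.5089, 0.1124, 0.2077]
eef_rot: [180.0, -0.0, 90.3]
contact_force: [1.0, 1.0, 0.5]
gripper_width: 0.0216
```

send_rows(series=[{"x": -0.08, "y": 0, "z": 0, "ax": 0, "ay": 0, "az": 0, "jaw": -0.5}, {"x": -0.08, "y": 0, "z": 0, "ax": 0, "ay": 0, "az": 0, "jaw": -0.5}, {"x": -0.08, "y": 0, "z": 0, "ax": 0, "ay": 0, "az": 0, "jaw": -0.5}])

```text
clock: 1.78
tcp_pos: [0.5083, 0.0331, 0.2079]
eef_rot: [-180.0, -0.0, 90.1]
contact_force: [0.2, 0.9, -0.2]
gripper_width: 0.0211
```

```bash
python3 - <<'E'
from h import *
s=ctrl.read_state(); print(s['clock'],s['tcp_pos'],s['eef_rot'],s['gripper_width'])
im=grab('wrist','w1.png')
E
```

```text
1.775 [0.508339   0.03310717 0.20788411] [-1.79990290e+02 -9.28896457e-03  9.01134704e+01] 0.021051005733160977
```

View pics/w1.png

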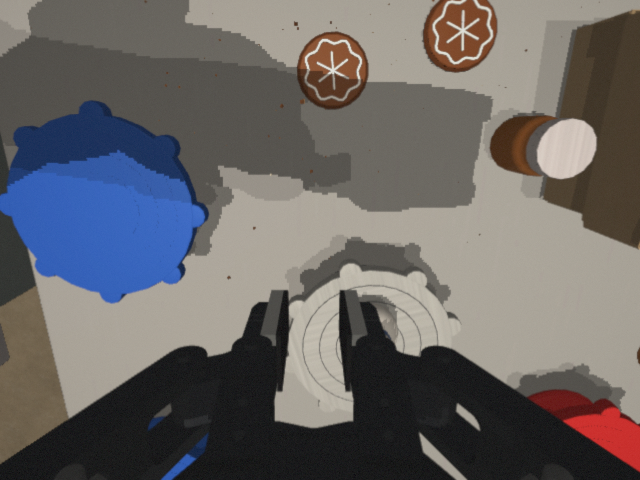

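```bash
python3 - <<'E'
from h import *
im=load('w1.png')
T=np.array(im['T_tool_cam'])
print(proj(im,[[0.011,.0105,0],[0.011,-.0105,0],[0.011,.0105,-0.01],[-.011,.0105,0]],T))
rel([(0.557,0.03,0.115,90)])
E
```

```text
[[340.12610187 286.22764849]
 [289.88122852 286.1663577 ]
 [341.83821097 296.94717184]
 [338.99979947 332.4959277 ]]
{'x': -0.0052, 'y': 0.0486, 'z': 0.0928, 'ax': -0.01, 'ay': -0.05, 'az': 0.26}
```

send_rows(series=[{"x": -0.005, "y": 0.049, "z": 0.08, "ax": 0, "ay": 0, "az": 0.2, "jaw": -0.5}, {"x": -0.005, "y": 0.049, "z": 0.08, "ax": 0, "ay": 0, "az": 0.2, "jaw": -0.5}, {"x": -0.005, "y": 0.049, "z": 0.08, "ax": 0, "ay": 0, "az": 0.2, "jaw": -0.5}])

```text
clock: 2.2
tcp_pos: [0.557, 0.0316, 0.1258]
eef_rot: [-179.8, -0.0, 90.2]
contact_force: [-0.6, -0.4, 0.0]
gripper_width: 0.0217
```

```bash
python3 - <<'E'
from h import *
s=ctrl.read_state(); print(s['clock'],s['tcp_pos'],s['eef_rot'],s['gripper_width'],s['contact_force'])
im=grab('wrist','w2.png')
E
```

```text
2.2 [0.55696411 0.03163186 0.12575069] [-1.79785503e+02 -3.35594615e-03  9.02325701e+01] 0.021677403499953046 [-0.60885811 -0.41644987  0.01273854]
```

View pics/w2.png

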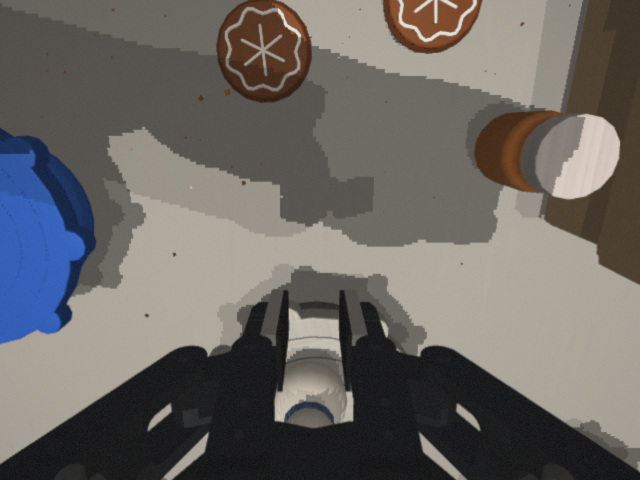

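send_rows(series=[{"x": 0, "y": 0, "z": 0.06, "ax": 0, "ay": 0, "az": 0, "jaw": -0.5}, {"x": -0.02, "y": 0, "z": 0.06, "ax": 0, "ay": 0, "az": 0, "jaw": -0.5}, {"x": -0.035, "y": 0, "z": 0.06, "ax": 0, "ay": 0, "az": 0, "jaw": -0.5}, {"x": -0.044, "y": 0, "z": 0.06, "ax": 0, "ay": 0, "az": 0, "jaw": -0.5}, {"x": -0.046, "y": 0, "z": 0.06, "ax": 0, "ay": 0, "az": 0, "jaw": -0.5}])

```text
clock: 2.88
tcp_pos: [0.558, -0.0172, 0.069]
eef_rot: [179.9, -0.0, 90.0]
contact_force: [0.6, 0.7, 0.3]
gripper_width: 0.0215
```

```bash
python3 - <<'E'
from h import *
s=ctrl.read_state(); print(s['clock'],s['tcp_pos'],s['eef_rot'],s['gripper_width'],s['contact_force'])
im=grab('wrist','w3.png');b=grab('scene','s3.png')
c=cv2.resize(b['frame'][190:285,280:385],None,fx=7,fy=6,interpolation=cv2.INTER_CUBIC)
cv2.imwrite('pics/c3.png',c[:,:,::-1])
E
```

```text
2.875 [ 0.55804731 -0.01720358  0.06896127] [ 1.79895916e+02 -1.45475386e-02  9.00149239e+01] 0.02147753629051261 [0.61852479 0.7310955  0.30855105]
```

View pics/w3.png

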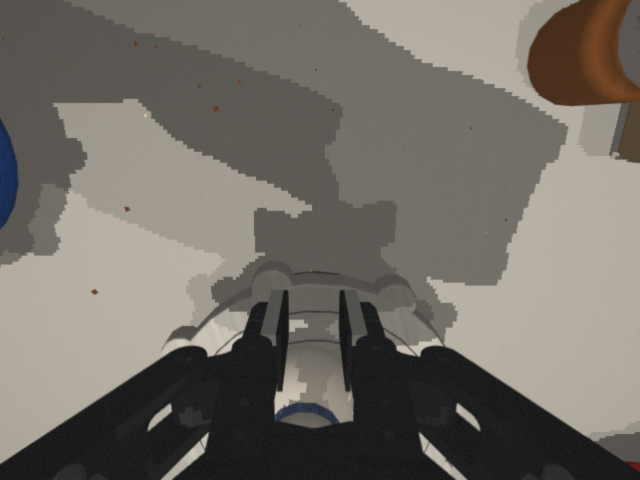

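View pics/c3.png

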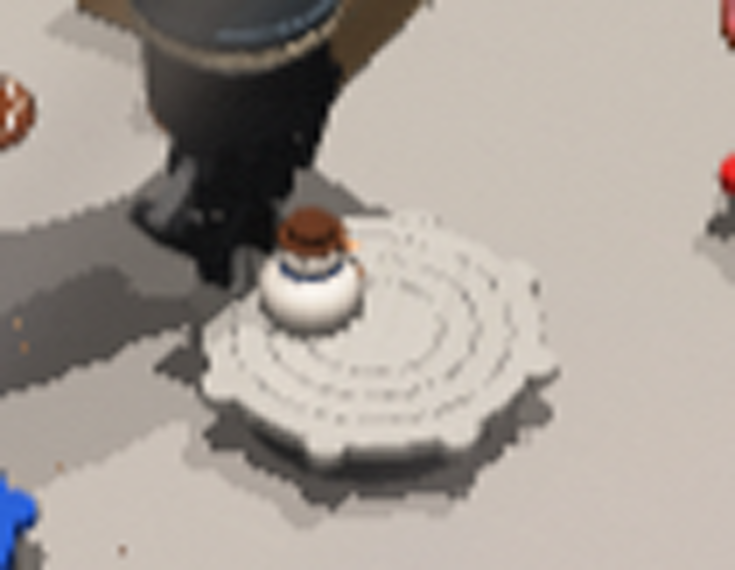

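send_rows(series=[{"x": 0, "y": 0, "z": 0.003, "ax": 0, "ay": 0, "az": 0, "jaw": -0.5}, {"x": -0.002, "y": 0, "z": 0.003, "ax": 0, "ay": 0, "az": 0, "jaw": -0.5}, {"x": -0.004, "y": 0, "z": 0.003, "ax": 0, "ay": 0, "az": 0, "jaw": -0.5}, {"x": -0.006, "y": 0, "z": 0.003, "ax": 0, "ay": 0, "az": 0, "jaw": -0.5}, {"x": -0.008, "y": 0, "z": 0.003, "ax": 0, "ay": 0, "az": 0, "jaw": -0.5}])

```text
clock: 3.6
tcp_pos: [0.5575, -0.025, 0.0648]
eef_rot: [-180.0, -0.0, 90.1]
contact_force: [0.7, 0.5, 0.0]
gripper_width: 0.0218
```

send_rows(series=[{"x": -0.002, "y": 0, "z": 0, "ax": 0, "ay": 0, "az": 0, "jaw": -0.5}, {"x": -0.004, "y": 0, "z": 0, "ax": 0, "ay": 0, "az": 0, "jaw": -0.5}, {"x": -0.006, "y": 0, "z": 0, "ax": 0, "ay": 0, "az": 0, "jaw": -0.5}, {"x": -0.008, "y": 0, "z": 0, "ax": 0, "ay": 0, "az": 0, "jaw": -0.5}, {"x": -0.008, "y": 0, "z": 0, "ax": 0, "ay": 0, "az": 0, "jaw": -0.5}])

```text
clock: 4.22
tcp_pos: [0.5576, -0.0331, 0.0649]
eef_rot: [180.0, 0.0, 90.0]
contact_force: [0.2, 0.3, 1.2]
gripper_width: 0.0211
```

```bash
python3 - <<'E'
from h import *
s=ctrl.read_state(); print(s['clock'],s['tcp_pos'],s['eef_rot'],s['gripper_width'],s['contact_force'])
b=grab('scene','s4.png');a=grab('top','t4.png')
c=cv2.resize(b['frame'][190:285,280:385],None,fx=6,fy=6,interpolation=cv2.INTER_CUBIC)
cv2.imwrite('pics/c4.png',c[:,:,::-1])
E
```

```text
4.225 [ 0.55757391 -0.03312956  0.06488443] [1.79996949e+02 8.35724863e-03 9.00336460e+01] 0.021091571420652374 [0.15520767 0.33493466 1.17197817]
```

View pics/c4.png

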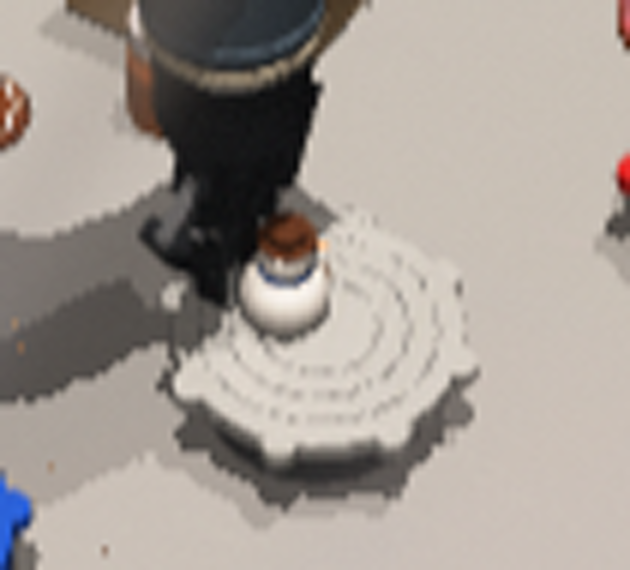

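```bash
python3 - <<'E'
from h import *
b=load('s4.png')
print(pix2z(b,(285/6+279.6,296/6+189.6),.079), pix2z(b,(290/6+279.6,232/6+189.6),.126))
E
```

```text
[ 0.55342162 -0.06525568  0.079     ] [ 0.55609718 -0.06592067  0.126     ]
```

send_rows(series=[{"x": -0.002, "y": 0, "z": 0, "ax": 0, "ay": 0, "az": 0, "jaw": -0.5}, {"x": -0.004, "y": 0, "z": 0, "ax": 0, "ay": 0, "az": 0, "jaw": -0.5}, {"x": -0.006, "y": 0, "z": 0, "ax": 0, "ay": 0, "az": 0, "jaw": -0.5}, {"x": -0.008, "y": 0, "z": 0, "ax": 0, "ay": 0, "az": 0, "jaw": -0.5}, {"x": -0.008, "y": 0, "z": 0, "ax": 0, "ay": 0, "az": 0, "jaw": -0.5}])

```text
clock: 4.95
tcp_pos: [0.5576, -0.0412, 0.0649]
eef_rot: [180.0, 0.0, 90.0]
contact_force: [-0.2, 0.0, 0.4]
gripper_width: 0.0213
```

```bash
python3 - <<'E'
from h import *
s=ctrl.read_state(); print(s['clock'],s['tcp_pos'],s['eef_rot'],s['gripper_width'],s['contact_force'])
b=grab('scene','s5.png')
c=cv2.resize(b['frame'][190:285,280:385],None,fx=6,fy=6,interpolation=cv2.INTER_CUBIC)
cv2.imwrite('pics/c5.png',c[:,:,::-1])
E
```

```text
4.95 [ 0.5575872  -0.04120768  0.06488397] [1.79995679e+02 9.85681469e-03 9.00283041e+01] 0.02125415625812279 [-0.21795379  0.03969759  0.35228243]
```

View pics/c5.png

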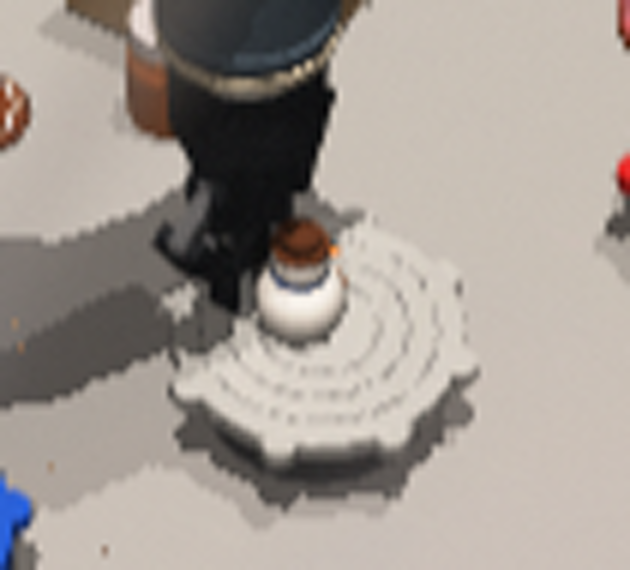

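send_rows(series=[{"x": -0.002, "y": 0, "z": 0, "ax": 0, "ay": 0, "az": 0, "jaw": -0.5}, {"x": -0.004, "y": 0, "z": 0, "ax": 0, "ay": 0, "az": 0, "jaw": -0.5}, {"x": -0.006, "y": 0, "z": 0, "ax": 0, "ay": 0, "az": 0, "jaw": -0.5}, {"x": -0.0065, "y": 0, "z": 0, "ax": 0, "ay": 0, "az": 0, "jaw": -0.5}])

```text
clock: 5.5
tcp_pos: [0.5576, -0.0476, 0.0649]
eef_rot: [-180.0, 0.0, 90.0]
contact_force: [0.4, -0.0, -0.4]
gripper_width: 0.0211
```

send_rows(series=[{"x": 0.002, "y": 0, "z": 0, "ax": 0, "ay": 0, "az": 0, "jaw": -0.5}, {"x": 0.012, "y": 0, "z": 0, "ax": 0, "ay": 0, "az": 0, "jaw": -0.5}, {"x": 0.03, "y": 0, "z": 0, "ax": 0, "ay": 0, "az": 0, "jaw": -0.5}, {"x": 0.06, "y": 0, "z": 0, "ax": 0, "ay": 0, "az": 0, "jaw": -0.5}, {"x": 0.1, "y": 0, "z": 0, "ax": 0, "ay": 0, "az": 0, "jaw": -0.5}])

```text
clock: 6.12
tcp_pos: [0.5574, 0.0543, 0.0649]
eef_rot: [180.0, -0.0, 90.0]
contact_force: [0.7, 0.8, -0.2]
gripper_width: 0.0214
```

```bash
python3 - <<'E'
from h import *
s=ctrl.read_state(); print(s['clock'],s['tcp_pos'],s['eef_rot'],s['gripper_width'],s['contact_force'])
b=grab('scene','s6.png');a=grab('top','t6.png');
c=cv2.resize(b['frame'][205:280,285:375],None,fx=8,fy=8,interpolation=cv2.INTER_CUBIC)
cv2.imwrite('pics/c6.png',c[:,:,::-1])
c=cv2.resize(a['frame'][205:290,285:375],None,fx=7,fy=7,interpolation=cv2.INTER_CUBIC)
cv2.imwrite('pics/c6t.png',c[:,:,::-1])
E
```

```text
6.125 [0.55739555 0.05430491 0.06489716] [ 1.79991571e+02 -3.03015000e-03  9.00260302e+01] 0.021420021649932404 [ 0.70558279  0.78377279 -0.21041462]
```

View pics/c6.png

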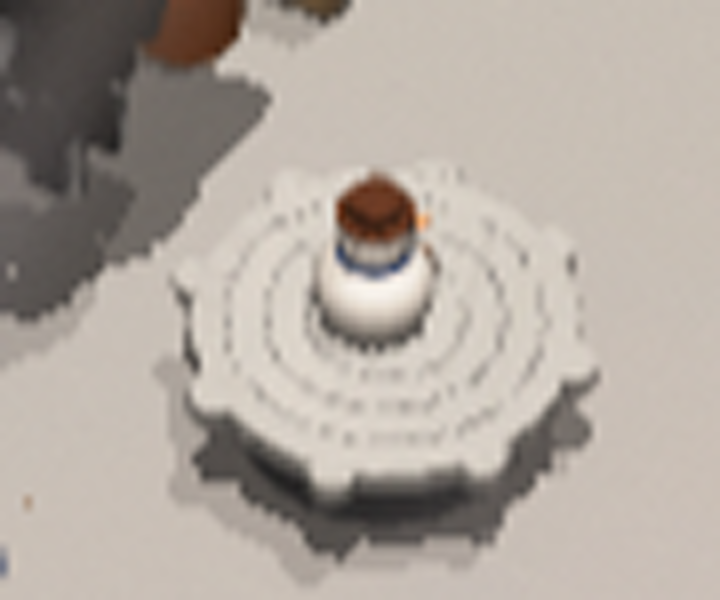

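View pics/c6t.png

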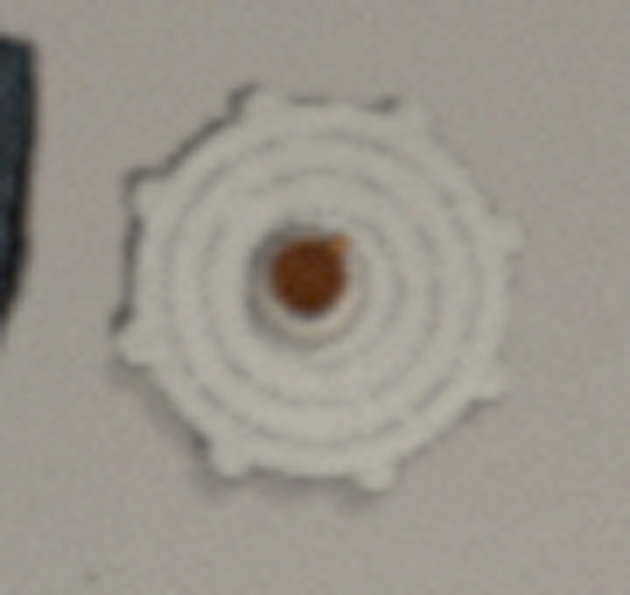

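```bash
python3 - <<'E'
from h import *
a=load('t6.png'); b=load('s6.png')
t=lambda u,v:(u/7+285-.43,v/7+205-.43)
f=lambda u,v:(u/8+285-.44,v/8+205-.44)
print('ctr',pix2z(a,t(321.5,289.5),.06))
print('hat',pix2z(a,t(308.5,276),.128), 'nose',pix2z(a,t(342,244),.107))
print('sc hat brim', pix2z(b,f(376,213),.117), 'belly',pix2z(b,f(375,291),.079),'nose',pix2z(b,f(422,221),.107))
L=[(266,97),(415,108),(513,238),(500,385),(376,483),(231,468),(130,352),(148,187)]
P=np.array([pix2z(a,t(u,v),0.06)[:2] for u,v in L]);c=P.mean(0);print(c,np.degrees(np.arctan2(*(P-c).T[::-1])).round(1),np.linalg.norm(P-c,axis=1).round(4))
# ellipse fit of overlays
img=cv2.resize(a['frame'][205:290,285:375],None,fx=7,fy=7,interpolation=cv2.INTER_CUBIC).copy()
img2=cv2.resize(b['frame'][205:280,285:375],None,fx=8,fy=8,interpolation=cv2.INTER_CUBIC).copy()
ang=np.radians(np.arange(0,360,3))
c=np.array([0.558,-0.080])
for r in (.03,.045,.06,.074):
    q=np.c_[c[0]+r*np.cos(ang),c[1]+r*np.sin(ang),ang*0+.06]
    for (u,v) in proj(a,q): cv2.circle(img,(int((u-285+.43)*7),int((v-205+.43)*7)),1,(255,0,0),-1)
    for (u,v) in proj(b,q): cv2.circle(img2,(int((u-285+.44)*8),int((v-205+.44)*8)),1,(255,0,0),-1)
cv2.imwrite('pics/o1.png',img[:,:,::-1]);cv2.imwrite('pics/o2.png',img2[:,:,::-1])
E
```

```text
ctr [ 0.55791932 -0.08091325  0.06      ]
hat [ 0.55648144 -0.07516444  0.128     ] nose [ 0.57042474 -0.08836133  0.107     ]
sc hat brim [ 0.55865074 -0.07694275  0.117     ] belly [ 0.55358139 -0.08028653  0.079     ] nose [ 0.57157603 -0.08926362  0.107     ]
[ 0.55804063 -0.08123879] [  14.8  -28.4  -76.3 -119.8 -166.   151.6  106.8   58.1] [0.0786 0.0798 0.0769 0.0782 0.078  0.078  0.0786 0.0788]
```

View pics/o1.png

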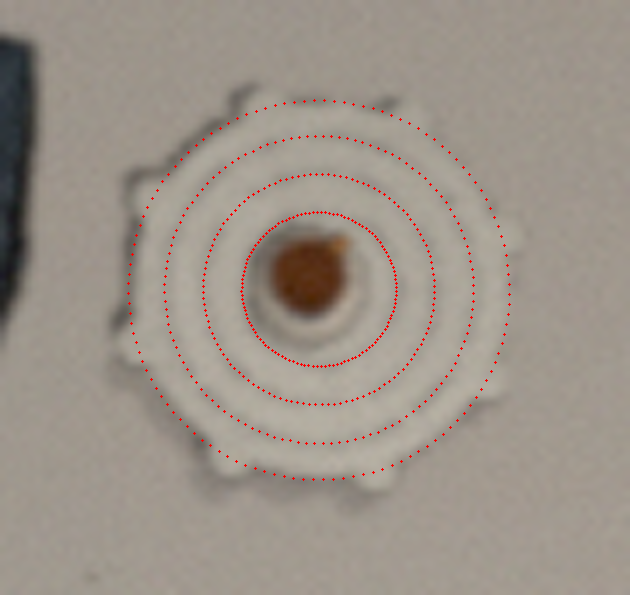

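View pics/o2.png

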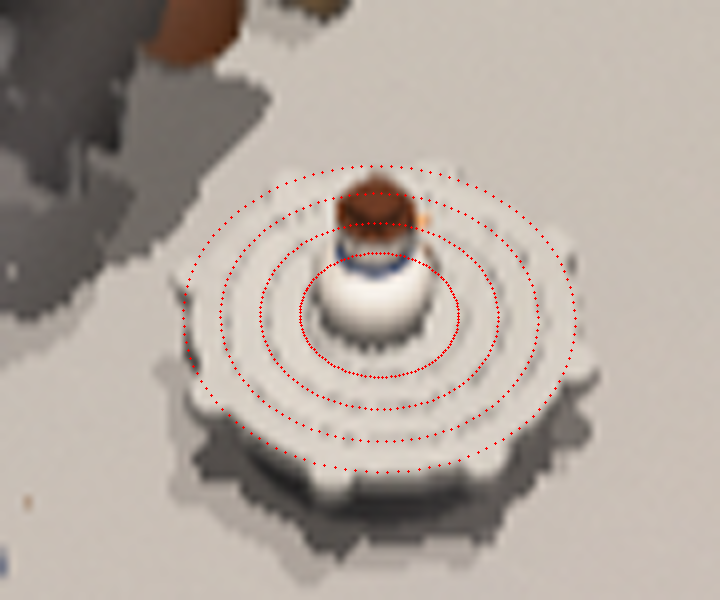

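send_rows(series=[{"x": 0, "y": 0, "z": -0.06, "ax": 0, "ay": 0, "az": 0, "jaw": -0.5}, {"x": -0.01, "y": 0, "z": -0.12, "ax": 0, "ay": 0, "az": 0, "jaw": -0.5}, {"x": -0.06, "y": 0, "z": -0.135, "ax": 0, "ay": 0, "az": 0, "jaw": -0.5}, {"x": -0.12, "y": 0, "z": -0.135, "ax": 0, "ay": 0, "az": 0, "jaw": -0.5}, {"x": -0.18, "y": 0, "z": -0.135, "ax": 0, "ay": 0, "az": 0, "jaw": -0.5}])

```text
clock: 6.85
tcp_pos: [0.5579, -0.1276, 0.2003]
eef_rot: [179.9, -0.0, 90.2]
contact_force: [1.0, -0.0, -0.2]
gripper_width: 0.0212
```

send_rows(series=[{"x": -0.02, "y": 0, "z": 0, "ax": 0, "ay": 0, "az": 0, "jaw": -0.5}, {"x": -0.03, "y": 0, "z": 0, "ax": 0, "ay": 0, "az": 0, "jaw": -0.5}, {"x": -0.03, "y": 0, "z": 0, "ax": 0, "ay": 0, "az": 0, "jaw": -0.5}])

```text
clock: 7.22
tcp_pos: [0.5579, -0.1562, 0.1996]
eef_rot: [-180.0, -0.0, 90.1]
contact_force: [-0.3, 0.4, 0.3]
gripper_width: 0.0213
```

```bash
python3 - <<'E'
from h import *
s=ctrl.read_state(); print(s['clock'],s['tcp_pos'],s['eef_rot'],s['gripper_width'],s['contact_force'])
im=ctrl.get_image('wrist'); Tt=np.eye(4);Tt[:3,:3]=R.from_euler('xyz',s['eef_rot'],degrees=True).as_matrix();Tt[:3,3]=s['tcp_pos']
im['pose']=Tt@np.array(im['T_tool_cam'])
import pickle; pickle.dump(im,open('pics/w7.png.pkl','wb'))
cv2.imwrite('pics/w7.png',im['frame'][:,:,::-1])
E
```

```text
7.225 [ 0.55787864 -0.15619991  0.19962599] [-1.79980924e+02 -3.79625533e-02  9.01088364e+01] 0.021253246078852112 [-0.2887979   0.40504715  0.34312028]
```

View pics/w7.png

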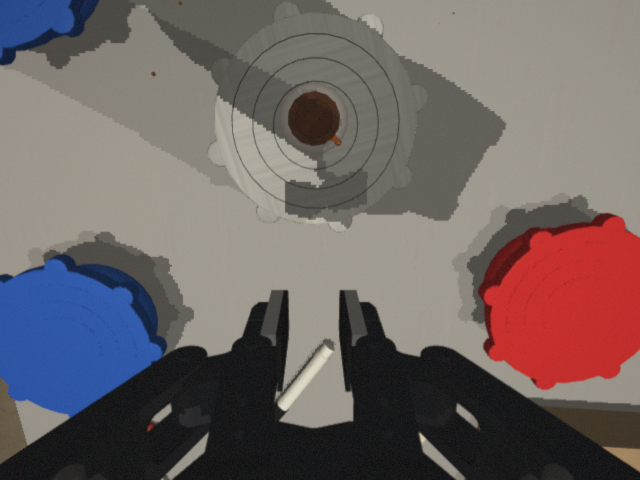

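```bash
cat > ov.py <<'E'
import sys
from h import *
from scipy.optimize import least_squares
def crop(fn,x0,y0,x1,y1,k,out,c=None,head=None):
    im=load(fn); img=cv2.resize(im['frame'][y0:y1,x0:x1],None,fx=k,fy=k,interpolation=cv2.INTER_CUBIC).copy()
    ang=np.radians(np.arange(0,360,3))
    def circ(c,r,z,col):
        for (u,v) in proj(im,np.c_[c[0]+r*np.cos(ang),c[1]+r*np.sin(ang),ang*0+z]): cv2.circle(img,(int((u-x0+.5)*k),int((v-y0+.5)*k)),1,col,-1)
    if c is not None:
        for r in (.03,.045,.06): circ(c,r,.06,(255,0,0))
    if head is not None:
        circ(head,.015,.117,(0,255,0)); circ(head,.023,.079,(0,0,255))
    cv2.imwrite('pics/'+out,img[:,:,::-1])
E
python3 - <<'E'
from ov import *
crop('w7.png',210,0,430,230,2.6,'c7.png')
crop('w7.png',210,0,430,230,2.6,'o7.png',(0.558,-0.081),(0.557,-0.078))
E
```

```text
(no output)
```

View pics/c7.png

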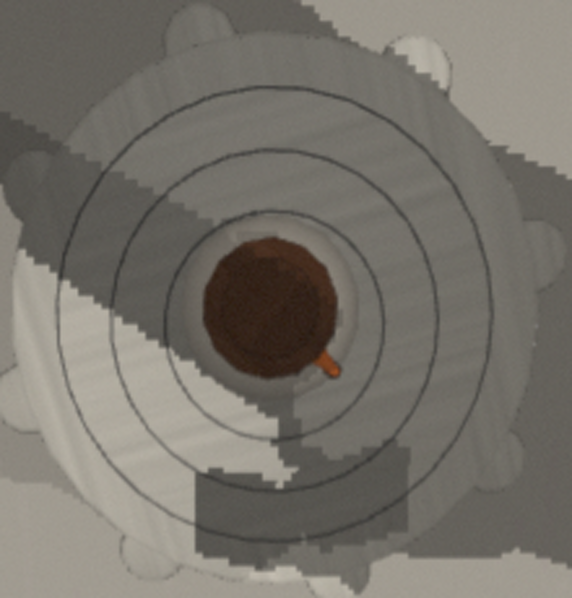

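View pics/o7.png

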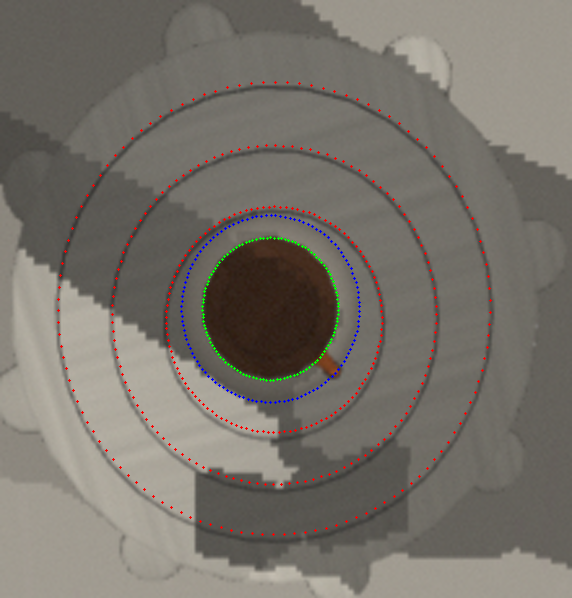

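send_rows(series=[{"x": 0.06, "y": 0.001, "z": 0, "ax": 0, "ay": 0, "az": 0, "jaw": -0.5}, {"x": 0.12, "y": 0.001, "z": 0, "ax": 0, "ay": 0, "az": 0, "jaw": -0.5}, {"x": 0.166, "y": 0.001, "z": 0, "ax": 0, "ay": 0, "az": 0, "jaw": -0.5}, {"x": 0.166, "y": 0.001, "z": 0.06, "ax": 0, "ay": 0, "az": 0, "jaw": -0.5}, {"x": 0.166, "y": 0.001, "z": 0.12, "ax": 0, "ay": 0, "az": 0, "jaw": -0.5}])

```text
clock: 7.9
tcp_pos: [0.559, 0.0124, 0.079]
eef_rot: [179.9, -0.1, 90.4]
contact_force: [0.7, 0.9, -0.1]
gripper_width: 0.0213
```

send_rows(series=[{"x": 0, "y": 0, "z": 0.015, "ax": 0, "ay": 0, "az": 0, "jaw": -0.5}, {"x": 0, "y": 0, "z": 0.015, "ax": 0, "ay": 0, "az": 0, "jaw": -0.5}])

```text
clock: 8.15
tcp_pos: [0.5585, 0.0093, 0.065]
eef_rot: [-179.9, -0.0, 90.1]
contact_force: [0.7, -0.1, -0.1]
gripper_width: 0.0213
```

```bash
python3 - <<'E'
from h import *
rel([(0.5587,-.052,.065,90)])
E
```

```text
{'x': -0.0613, 'y': 0.0001, 'z': 0.0, 'ax': -0.06, 'ay': -0.01, 'az': 0.1}
```

send_rows(series=[{"x": -0.02, "y": 0, "z": 0, "ax": 0, "ay": 0, "az": 0, "jaw": -0.5}, {"x": -0.038, "y": 0, "z": 0, "ax": 0, "ay": 0, "az": 0, "jaw": -0.5}, {"x": -0.048, "y": 0, "z": 0, "ax": 0, "ay": 0, "az": 0, "jaw": -0.5}, {"x": -0.052, "y": 0, "z": 0, "ax": 0, "ay": 0, "az": 0, "jaw": -0.5}, {"x": -0.053, "y": 0, "z": 0, "ax": 0, "ay": 0, "az": 0, "jaw": -0.5}])

```text
clock: 8.78
tcp_pos: [0.5586, -0.0442, 0.065]
eef_rot: [180.0, -0.0, 90.0]
contact_force: [-0.5, -0.1, 1.1]
gripper_width: 0.0214
```

```bash
python3 - <<'E'
from h import *
rel([(0.5587,-.052,.065,90)])
E
```

```text
{'x': -0.0078, 'y': 0.0, 'z': 0.0, 'ax': 0.01, 'ay': -0.02, 'az': 0.05}
```

send_rows(series=[{"x": -0.0015, "y": 0, "z": 0, "ax": 0, "ay": 0, "az": 0, "jaw": -0.5}, {"x": -0.003, "y": 0, "z": 0, "ax": 0, "ay": 0, "az": 0, "jaw": -0.5}, {"x": -0.005, "y": 0, "z": 0, "ax": 0, "ay": 0, "az": 0, "jaw": -0.5}, {"x": -0.0065, "y": 0, "z": 0, "ax": 0, "ay": 0, "az": 0, "jaw": -0.5}, {"x": -0.0075, "y": 0, "z": 0, "ax": 0, "ay": 0, "az": 0, "jaw": -0.5}])

```text
clock: 9.4
tcp_pos: [0.5586, -0.0519, 0.0648]
eef_rot: [180.0, -0.0, 90.1]
contact_force: [0.2, 0.0, -0.2]
gripper_width: 0.0211
```

send_rows(series=[{"x": 0, "y": 0, "z": 0, "ax": 0, "ay": 0, "az": 0, "jaw": -0.5}, {"x": 0.002, "y": 0, "z": 0, "ax": 0, "ay": 0, "az": 0, "jaw": -0.5}, {"x": 0.01, "y": 0, "z": 0, "ax": 0, "ay": 0, "az": 0, "jaw": -0.5}, {"x": 0.03, "y": 0, "z": 0, "ax": 0, "ay": 0, "az": 0, "jaw": -0.5}, {"x": 0.06, "y": 0, "z": 0, "ax": 0, "ay": 0, "az": 0, "jaw": -0.5}])

```text
clock: 10.02
tcp_pos: [0.5585, 0.0085, 0.0649]
eef_rot: [180.0, 0.0, 90.0]
contact_force: [0.4, -0.7, 1.0]
gripper_width: 0.0213
```

send_rows(series=[{"x": 0.01, "y": 0, "z": -0.06, "ax": 0, "ay": 0, "az": 0, "jaw": -0.5}, {"x": 0, "y": 0, "z": -0.12, "ax": 0, "ay": 0, "az": 0, "jaw": -0.5}, {"x": -0.04, "y": 0, "z": -0.135, "ax": 0, "ay": 0, "az": 0, "jaw": -0.5}, {"x": -0.1, "y": 0, "z": -0.135, "ax": 0, "ay": 0, "az": 0, "jaw": -0.5}, {"x": -0.16, "y": 0, "z": -0.135, "ax": 0, "ay": 0, "az": 0, "jaw": -0.5}])

```text
clock: 10.65
tcp_pos: [0.559, -0.1523, 0.2004]
eef_rot: [179.9, -0.0, 90.2]
contact_force: [0.2, -1.3, -0.3]
gripper_width: 0.0213
```

send_rows(series=[{"x": -0.01, "y": 0, "z": 0, "ax": 0, "ay": 0, "az": 0, "jaw": -0.5}, {"x": -0.01, "y": 0, "z": 0, "ax": 0, "ay": 0, "az": 0, "jaw": -0.5}, {"x": -0.01, "y": 0, "z": 0, "ax": 0, "ay": 0, "az": 0, "jaw": -0.5}])

```text
clock: 11.02
tcp_pos: [0.559, -0.1596, 0.1996]
eef_rot: [-180.0, -0.1, 90.2]
contact_force: [-0.5, -0.2, 0.2]
gripper_width: 0.0217
```

```bash
cat >> h.py <<'E'
def wgrab(fn):
    import pickle
    s=ctrl.read_state(); im=ctrl.get_image('wrist'); Tt=np.eye(4);Tt[:3,:3]=R.from_euler('xyz',s['eef_rot'],degrees=True).as_matrix();Tt[:3,3]=s['tcp_pos']
    im['pose']=Tt@np.array(im['T_tool_cam'])
    pickle.dump(im,open('pics/'+fn+'.pkl','wb'));cv2.imwrite('pics/'+fn,im['frame'][:,:,::-1]); print(s['clock'],s['tcp_pos'],s['eef_rot'])
E
python3 - <<'E'
from ov import *
wgrab('w8.png')
crop('w8.png',210,0,430,240,2.6,'o8.png',(0.558,-0.0822),(0.558,-0.082))
E
```

```text
11.025 [ 0.55902053 -0.15959276  0.19958034] [-1.79978277e+02 -6.71337053e-02  9.01993179e+01]
```

View pics/o8.png

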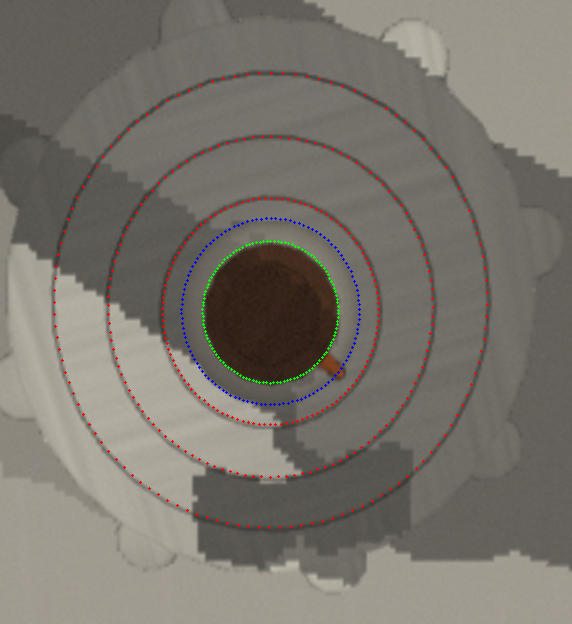

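```bash
python3 - <<'E'
from h import *
a=load('w8.png'); t=lambda u,v:(u/2.6+210-.5,v/2.6-.5)
c=np.array([.5577,-.0822])
for u,v in [(447,52),(563,240),(521,455),(337,592),(140,570)]:
    d=pix2z(a,t(u,v),.06)[:2]-c; print(np.linalg.norm(d).round(4),np.degrees(np.arctan2(d[1],d[0])).round(1))
d=pix2z(a,t(342,375),.107)[:2]-c; print('nose',d,np.degrees(np.arctan2(d[1],d[0])))
E
python3 - <<'E'
import sys; sys.path.insert(0,'.')
from ov import *
crop('w8.png',170,0,430,240,2.4,'c8.png')
E
```

```text
0.0794 55.1
0.0821 14.0
0.0823 -27.7
0.0823 -75.5
0.0826 -117.8
nose [ 0.01718283 -0.01349215] -38.13938439760554
```

View pics/c8.png

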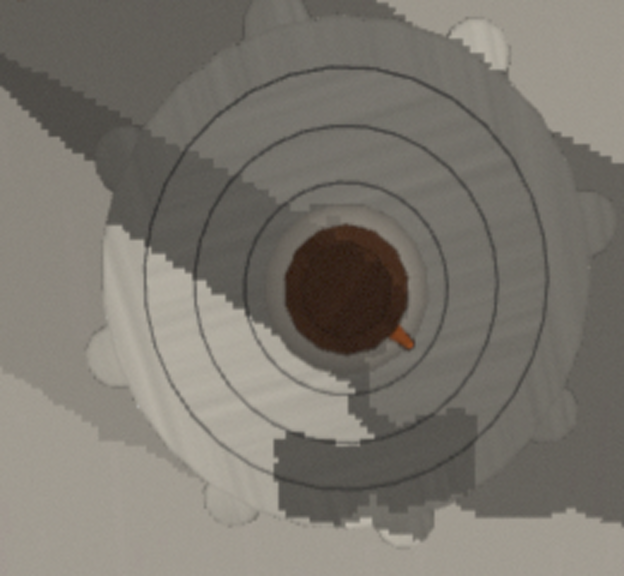

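```bash
python3 - <<'E'
from h import *
rel([(0.4811,-.0389,.15,150.5)])
E
```

```text
{'x': 0.1209, 'y': -0.0775, 'z': 0.0498, 'ax': 0.01, 'ay': -0.06, 'az': -60.28}
```

send_rows(series=[{"x": 0.04, "y": -0.0775, "z": 0, "ax": 0, "ay": 0, "az": -10, "jaw": -0.25}, {"x": 0.08, "y": -0.0775, "z": 0, "ax": 0, "ay": 0, "az": -20, "jaw": -0.25}, {"x": 0.121, "y": -0.0775, "z": 0, "ax": 0, "ay": 0, "az": -30, "jaw": -0.25}, {"x": 0.121, "y": -0.0775, "z": 0.02, "ax": 0, "ay": 0, "az": -40, "jaw": -0.25}, {"x": 0.121, "y": -0.0775, "z": 0.05, "ax": 0, "ay": 0, "az": -50, "jaw": -0.25}])

```text
clock: 11.7
tcp_pos: [0.4818, -0.0385, 0.1501]
eef_rot: [179.9, 0.1, 140.6]
contact_force: [-0.2, 0.2, 0.2]
gripper_width: 0.0319
```

send_rows(series=[{"x": 0, "y": 0, "z": 0, "ax": 0, "ay": 0, "az": -10.3, "jaw": -0.25}, {"x": 0, "y": 0, "z": 0, "ax": 0, "ay": 0, "az": -10.3, "jaw": -0.25}])

```text
clock: 11.95
tcp_pos: [0.481, -0.0398, 0.1498]
eef_rot: [180.0, -0.0, 150.4]
contact_force: [-0.8, -0.2, -0.2]
gripper_width: 0.0324
```

```bash
python3 - <<'E'
from h import *
wgrab('w9.png')
s=ctrl.read_state(); print(s['gripper_width'],s['joint_positions'])
rel([(0.4811,-.0389,.044,150.5)])
im=load('w9.png');c=(.5577,-.0822)
for th in (150.5,105.5,195.5): print(proj(im,[[c[0]+.073*np.cos(np.radians(th)),c[1]+.073*np.sin(np.radians(th)),.06]]))
E
```

```text
11.95 [ 0.48103444 -0.03979525  0.14977347] [ 1.79978710e+02 -2.91489281e-02  1.50398166e+02]
0.03222024731688281 [ -7.30832332  22.97993704   9.01977737 117.04077691  -5.46570161
  40.34864579  65.38983064]
{'x': 0.0007, 'y': 0.0009, 'z': 0.106, 'ax': 0.03, 'ay': 0.0, 'az': -0.29}
[[314.48952566 265.49083015]]
[[389.86185338 294.56769063]]
[[239.13318774 294.67028723]]
```

View pics/w9.png

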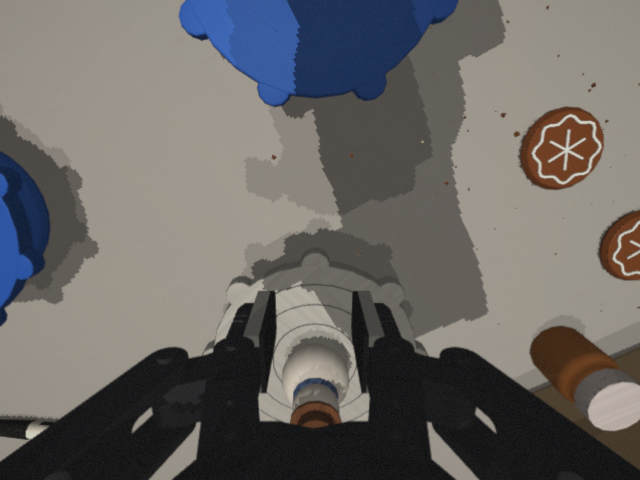

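send_rows(series=[{"x": 0.001, "y": 0.001, "z": 0.04, "ax": 0, "ay": 0, "az": 0, "jaw": -0.25}, {"x": 0.001, "y": 0.001, "z": 0.075, "ax": 0, "ay": 0, "az": 0, "jaw": -0.25}, {"x": 0.001, "y": 0.001, "z": 0.09, "ax": 0, "ay": 0, "az": 0, "jaw": -0.25}, {"x": 0.001, "y": 0.001, "z": 0.105, "ax": 0, "ay": 0, "az": 0, "jaw": -0.25}, {"x": 0.001, "y": 0.001, "z": 0.105, "ax": 0, "ay": 0, "az": 0, "jaw": -0.25}])

```text
clock: 12.62
tcp_pos: [0.4804, -0.0392, 0.0444]
eef_rot: [-180.0, -0.1, 150.2]
contact_force: [-0.3, -1.0, 0.1]
gripper_width: 0.0317
```

```bash
python3 - <<'E'
from h import *
wgrab('w10.png'); print(ctrl.read_state()['contact_force'])
c=(.5577,-.0822)
s=ctrl.read_state(); d=s['tcp_pos'][:2]-c; print(np.linalg.norm(d),np.degrees(np.arctan2(d[1],d[0])))
rel([(c[0]+.088*np.cos(np.radians(t)),c[1]+.088*np.sin(np.radians(t)),.044,t) for t in (148,145.5,142.5,139.5,136.5)])
b=grab('scene','s10.png')
c=cv2.resize(b['frame'][190:285,280:385],None,fx=6,fy=6,interpolation=cv2.INTER_CUBIC)
cv2.imwrite('pics/c10.png',c[:,:,::-1])
E
```

```text
12.625 [ 0.48041865 -0.03916856  0.04443187] [-1.79953117e+02 -5.41809911e-02  1.50209404e+02]
[ 0.4315064  -0.33261306  0.70755599]
0.08810105009696292 150.79368218754092
{'x': -0.0002, 'y': 0.0043, 'z': 0.001, 'ax': -0.02, 'ay': -0.0, 'az': 2.25}
{'x': -0.0004, 'y': 0.0081, 'z': 0.001, 'ax': -0.02, 'ay': -0.0, 'az': 4.75}
{'x': -0.0009, 'y': 0.0127, 'z': 0.001, 'ax': -0.02, 'ay': -0.0, 'az': 7.75}
{'x': -0.0016, 'y': 0.0173, 'z': 0.001, 'ax': -0.02, 'ay': -0.0, 'az': 10.75}
{'x': -0.0026, 'y': 0.0218, 'z': 0.001, 'ax': -0.02, 'ay': -0.0, 'az': 13.75}
```

View pics/w10.png

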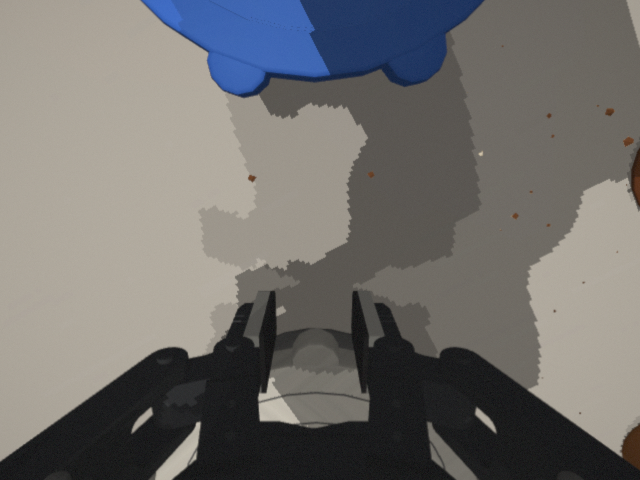

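View pics/c10.png

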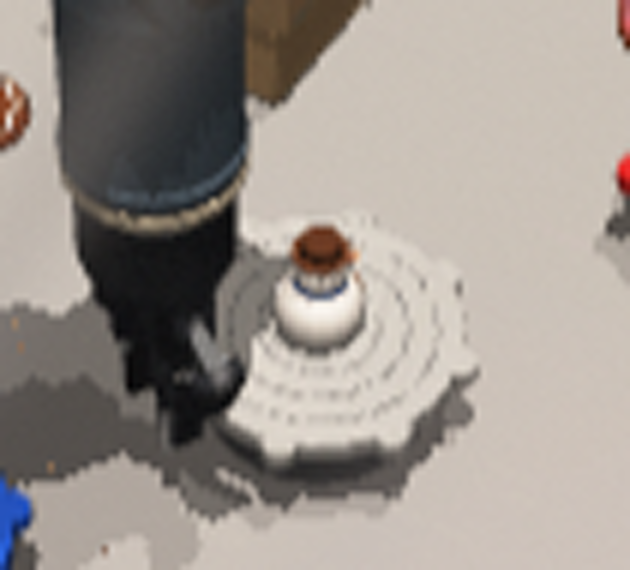

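send_rows(series=[{"x": 0, "y": 0.0043, "z": 0.001, "ax": 0, "ay": 0, "az": 2.2, "jaw": -0.25}, {"x": -0.0004, "y": 0.0081, "z": 0.001, "ax": 0, "ay": 0, "az": 4.7, "jaw": -0.25}, {"x": -0.0009, "y": 0.0127, "z": 0.001, "ax": 0, "ay": 0, "az": 7.7, "jaw": -0.25}, {"x": -0.0016, "y": 0.0173, "z": 0.001, "ax": 0, "ay": 0, "az": 10.7, "jaw": -0.25}, {"x": -0.0026, "y": 0.0218, "z": 0.001, "ax": 0, "ay": 0, "az": 13.7, "jaw": -0.25}])

```text
clock: 13.35
tcp_pos: [0.494, -0.0215, 0.0441]
eef_rot: [180.0, 0.0, 136.4]
contact_force: [-0.5, -1.0, 0.0]
gripper_width: 0.032
```

```bash
cat >> h.py <<'E'
C=np.array([.5577,-.0822])
def where():
    s=ctrl.read_state(); d=s['tcp_pos'][:2]-C; print(s['clock'],'r',np.linalg.norm(d).round(4),'th',np.degrees(np.arctan2(d[1],d[0])).round(2),'yaw',s['eef_rot'][2].round(2),'z',s['tcp_pos'][2].round(4),'F',s['contact_force'].round(2),'w',s['gripper_width'].round(4))
def arc(ths,r=.088,z=.044):
    rel([(C[0]+r*np.cos(np.radians(t)),C[1]+r*np.sin(np.radians(t)),z,t) for t in ths])
E
python3 - <<'E'
from h import *
where()
b=grab('scene','s11.png')
c=cv2.resize(b['frame'][190:285,280:385],None,fx=6,fy=6,interpolation=cv2.INTER_CUBIC)
cv2.imwrite('pics/c11.png',c[:,:,::-1])
arc([132.5,128.5,124.5,120.5,116.5])
E
```

```text
Traceback (most recent call last):
  File "h.py", line 34, in where
    s=ctrl.read_state(); d=s['tcp_pos'][:2]-C; print(s['clock'],'r',np.linalg.norm(d).round(4),'th',np.degrees(np.arctan2(d[1],d[0])).round(2),'yaw',s['eef_rot'][2].round(2),'z',s['tcp_pos'][2].round(4),'F',s['contact_force'].round(2),'w',s['gripper_width'].round(4))
                                                                                                                                                                                                                                               ^^^^^^^^^^^^^^^^^^^^^^^^
AttributeError: 'float' object has no attribute 'round'
```

```bash
sed -i "s/s\['gripper_width'\].round(4)/s['gripper_width']/" h.py
python3 - <<'E'
from h import *
where()
b=grab('scene','s11.png')
c=cv2.resize(b['frame'][190:285,280:385],None,fx=6,fy=6,interpolation=cv2.INTER_CUBIC)
cv2.imwrite('pics/c11.png',c[:,:,::-1])
arc([132.5,128.5,124.5,120.5,116.5])
E
```

```text
13.35 r 0.088 th 136.39 yaw 136.44 z 0.0441 F [-0.5  -0.95  0.02] w 0.032019891521239276
{'x': -0.0002, 'y': 0.0051, 'z': 0.0001, 'ax': 0.05, 'ay': 0.01, 'az': 3.85}
{'x': -0.0009, 'y': 0.0112, 'z': 0.0001, 'ax': 0.05, 'ay': 0.01, 'az': 7.85}
{'x': -0.0019, 'y': 0.0173, 'z': 0.0001, 'ax': 0.05, 'ay': 0.01, 'az': 11.85}
{'x': -0.0034, 'y': 0.0233, 'z': 0.0001, 'ax': 0.05, 'ay': 0.01, 'az': 15.85}
{'x': -0.0053, 'y': 0.0291, 'z': 0.0001, 'ax': 0.05, 'ay': 0.01, 'az': 19.85}
```

View pics/c11.png

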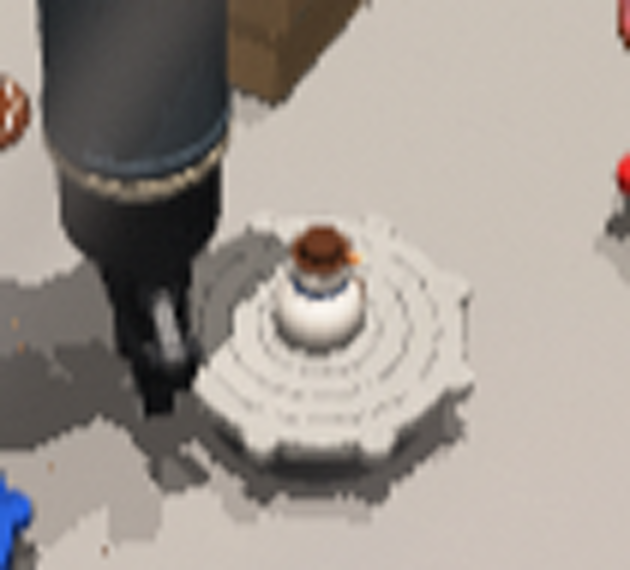

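send_rows(series=[{"x": -0.0002, "y": 0.0056, "z": 0, "ax": 0, "ay": 0, "az": 3.9, "jaw": -0.25}, {"x": -0.0009, "y": 0.0117, "z": 0, "ax": 0, "ay": 0, "az": 7.9, "jaw": -0.25}, {"x": -0.0019, "y": 0.0178, "z": 0, "ax": 0, "ay": 0, "az": 11.9, "jaw": -0.25}, {"x": -0.0034, "y": 0.0238, "z": 0, "ax": 0, "ay": 0, "az": 15.9, "jaw": -0.25}, {"x": -0.0053, "y": 0.0296, "z": 0, "ax": 0, "ay": 0, "az": 19.9, "jaw": -0.25}])

```text
clock: 14.02
tcp_pos: [0.518, -0.0036, 0.0441]
eef_rot: [180.0, -0.0, 116.6]
contact_force: [-1.3, -0.0, 0.4]
gripper_width: 0.0319
```

```bash
python3 - <<'E'
from h import *
where(); arc([112.5,108.5,104.5,100.5,96.5])
E
```

```text
14.025 r 0.088 th 116.83 yaw 116.59 z 0.0441 F [-1.35 -0.03  0.41] w 0.031897976308145184
{'x': -0.0003, 'y': 0.0066, 'z': 0.0001, 'ax': 0.0, 'ay': -0.01, 'az': 4.09}
{'x': -0.0009, 'y': 0.0128, 'z': 0.0001, 'ax': -0.0, 'ay': -0.01, 'az': 8.09}
{'x': -0.002, 'y': 0.0188, 'z': 0.0001, 'ax': -0.0, 'ay': -0.01, 'az': 12.09}
{'x': -0.0035, 'y': 0.0248, 'z': 0.0001, 'ax': -0.0, 'ay': -0.01, 'az': 16.09}
{'x': -0.0054, 'y': 0.0306, 'z': 0.0001, 'ax': -0.0, 'ay': -0.01, 'az': 20.09}
```

send_rows(series=[{"x": -0.0003, "y": 0.0063, "z": 0, "ax": 0, "ay": 0, "az": 4, "jaw": -0.25}, {"x": -0.0009, "y": 0.0125, "z": 0, "ax": 0, "ay": 0, "az": 8, "jaw": -0.25}, {"x": -0.002, "y": 0.0185, "z": 0, "ax": 0, "ay": 0, "az": 12, "jaw": -0.25}, {"x": -0.0035, "y": 0.0245, "z": 0, "ax": 0, "ay": 0, "az": 16, "jaw": -0.25}, {"x": -0.0054, "y": 0.0303, "z": 0, "ax": 0, "ay": 0, "az": 20, "jaw": -0.25}])

```text
clock: 14.65
tcp_pos: [0.5474, 0.0055, 0.044]
eef_rot: [-180.0, -0.0, 96.6]
contact_force: [-1.0, 0.4, 0.7]
gripper_width: 0.032
```

```bash
python3 - <<'E'
from h import *
where(); arc([92.5,88.5,84.5,80.5,76.5])
E
```

```text
14.65 r 0.0883 th 96.67 yaw 96.61 z 0.044 F [-1.01  0.43  0.68] w 0.032003331921922465
{'x': -0.0005, 'y': 0.0064, 'z': 0.0, 'ax': -0.01, 'ay': -0.03, 'az': 4.11}
{'x': -0.0011, 'y': 0.0125, 'z': 0.0, 'ax': -0.01, 'ay': -0.03, 'az': 8.11}
{'x': -0.0022, 'y': 0.0186, 'z': 0.0, 'ax': -0.01, 'ay': -0.03, 'az': 12.11}
{'x': -0.0037, 'y': 0.0245, 'z': 0.0, 'ax': -0.01, 'ay': -0.03, 'az': 16.11}
{'x': -0.0056, 'y': 0.0304, 'z': 0.0, 'ax': -0.02, 'ay': -0.03, 'az': 20.11}
```

send_rows(series=[{"x": -0.0004, "y": 0.0063, "z": 0, "ax": 0, "ay": 0, "az": 4, "jaw": -0.25}, {"x": -0.001, "y": 0.0125, "z": 0, "ax": 0, "ay": 0, "az": 8, "jaw": -0.25}, {"x": -0.0021, "y": 0.0185, "z": 0, "ax": 0, "ay": 0, "az": 12, "jaw": -0.25}, {"x": -0.0036, "y": 0.0245, "z": 0, "ax": 0, "ay": 0, "az": 16, "jaw": -0.25}, {"x": -0.0055, "y": 0.0303, "z": 0, "ax": 0, "ay": 0, "az": 20, "jaw": -0.25}])

```text
clock: 15.28
tcp_pos: [0.5783, 0.0039, 0.044]
eef_rot: [-180.0, -0.1, 76.6]
contact_force: [-1.5, 1.1, -0.1]
gripper_width: 0.032
```

```bash
python3 - <<'E'
from h import *
where(); arc([72.5,68.5,64.5,60.5,56.5])
b=grab('scene','s12.png')
c=cv2.resize(b['frame'][190:285,280:385],None,fx=6,fy=6,interpolation=cv2.INTER_CUBIC)
cv2.imwrite('pics/c12.png',c[:,:,::-1])
E
```

```text
15.275 r 0.0886 th 76.52 yaw 76.63 z 0.044 F [-1.5   1.09 -0.12] w 0.03195880639885035
{'x': -0.0008, 'y': 0.0062, 'z': 0.0, 'ax': -0.02, 'ay': -0.06, 'az': 4.13}
{'x': -0.0015, 'y': 0.0123, 'z': 0.0, 'ax': -0.02, 'ay': -0.06, 'az': 8.13}
{'x': -0.0025, 'y': 0.0183, 'z': 0.0, 'ax': -0.02, 'ay': -0.06, 'az': 12.13}
{'x': -0.004, 'y': 0.0243, 'z': 0.0, 'ax': -0.02, 'ay': -0.06, 'az': 16.13}
{'x': -0.006, 'y': 0.0301, 'z': 0.0, 'ax': -0.03, 'ay': -0.06, 'az': 20.13}
```

View pics/c12.png

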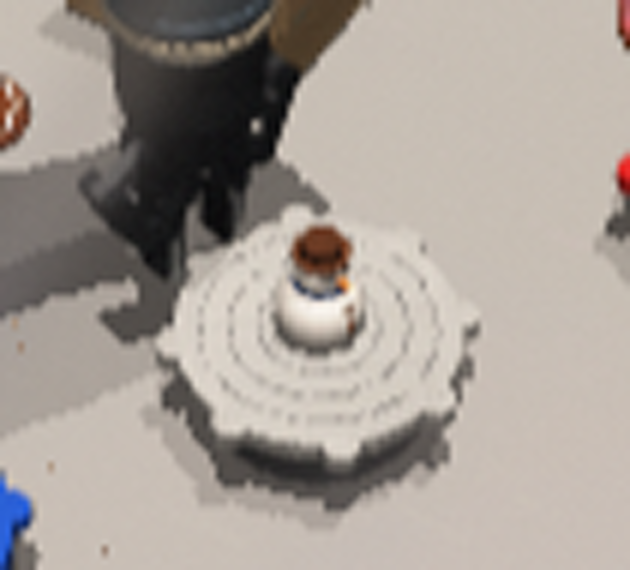

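send_rows(series=[{"x": -0.0006, "y": 0.0062, "z": 0, "ax": 0, "ay": 0, "az": 4.1, "jaw": -0.25}, {"x": -0.0015, "y": 0.0123, "z": 0, "ax": 0, "ay": 0, "az": 8.1, "jaw": -0.25}, {"x": -0.0025, "y": 0.0183, "z": 0, "ax": 0, "ay": 0, "az": 12.1, "jaw": -0.25}, {"x": -0.004, "y": 0.0243, "z": 0, "ax": 0, "ay": 0, "az": 16.1, "jaw": -0.25}, {"x": -0.006, "y": 0.0301, "z": 0, "ax": 0, "ay": 0, "az": 20.1, "jaw": -0.25}])

```text
clock: 15.95
tcp_pos: [0.6063, -0.0088, 0.044]
eef_rot: [-180.0, -0.1, 56.6]
contact_force: [0.5, 2.6, 0.6]
gripper_width: 0.0323
```

```bash
python3 - <<'E'
from h import *
where(); arc([52.5,48.5,44.5,40.5,36.5])
E
```

```text
15.95 r 0.0881 th 56.52 yaw 56.61 z 0.044 F [0.52 2.55 0.57] w 0.03234775595688095
{'x': -0.0003, 'y': 0.0062, 'z': -0.0001, 'ax': -0.03, 'ay': -0.06, 'az': 4.11}
{'x': -0.0009, 'y': 0.0123, 'z': -0.0001, 'ax': -0.04, 'ay': -0.06, 'az': 8.11}
{'x': -0.002, 'y': 0.0183, 'z': -0.0001, 'ax': -0.04, 'ay': -0.06, 'az': 12.11}
{'x': -0.0035, 'y': 0.0243, 'z': -0.0001, 'ax': -0.04, 'ay': -0.06, 'az': 16.11}
{'x': -0.0054, 'y': 0.0301, 'z': -0.0001, 'ax': -0.04, 'ay': -0.06, 'az': 20.11}
```

send_rows(series=[{"x": 0.0007, "y": 0.0062, "z": 0, "ax": 0, "ay": 0, "az": 4.1, "jaw": -0.25}, {"x": 0.0001, "y": 0.0123, "z": 0, "ax": 0, "ay": 0, "az": 8.1, "jaw": -0.25}, {"x": -0.001, "y": 0.0183, "z": 0, "ax": 0, "ay": 0, "az": 12.1, "jaw": -0.25}, {"x": -0.0025, "y": 0.0243, "z": 0, "ax": 0, "ay": 0, "az": 16.1, "jaw": -0.25}, {"x": -0.0044, "y": 0.0301, "z": 0, "ax": 0, "ay": 0, "az": 20.1, "jaw": -0.25}])

```text
clock: 16.58
tcp_pos: [0.6291, -0.0293, 0.0439]
eef_rot: [-180.0, -0.0, 36.5]
contact_force: [0.5, 1.3, -0.0]
gripper_width: 0.0324
```

```bash
python3 - <<'E'
from h import *
where(); arc([33,29.5,26,22.5,19],r=.089)
wgrab('w13.png')
b=grab('scene','s13.png');a=grab('top','t13.png')
c=cv2.resize(b['frame'][190:285,280:385],None,fx=6,fy=6,interpolation=cv2.INTER_CUBIC)
cv2.imwrite('pics/c13.png',c[:,:,::-1])
E
```

```text
16.575 r 0.0888 th 36.52 yaw 36.49 z 0.0439 F [ 0.51  1.32 -0.02] w 0.0323962734973897
{'x': 0.0, 'y': 0.0055, 'z': -0.0001, 'ax': -0.03, 'ay': -0.04, 'az': 3.49}
{'x': -0.0005, 'y': 0.0109, 'z': -0.0001, 'ax': -0.03, 'ay': -0.04, 'az': 6.99}
{'x': -0.0013, 'y': 0.0163, 'z': -0.0001, 'ax': -0.03, 'ay': -0.04, 'az': 10.49}
{'x': -0.0024, 'y': 0.0216, 'z': -0.0001, 'ax': -0.03, 'ay': -0.04, 'az': 13.99}
{'x': -0.0039, 'y': 0.0268, 'z': -0.0001, 'ax': -0.03, 'ay': -0.04, 'az': 17.49}
16.575 [ 0.62906945 -0.02934998  0.04394713] [-1.79972339e+02 -4.42071550e-02  3.64935662e+01]
```

View pics/c13.png

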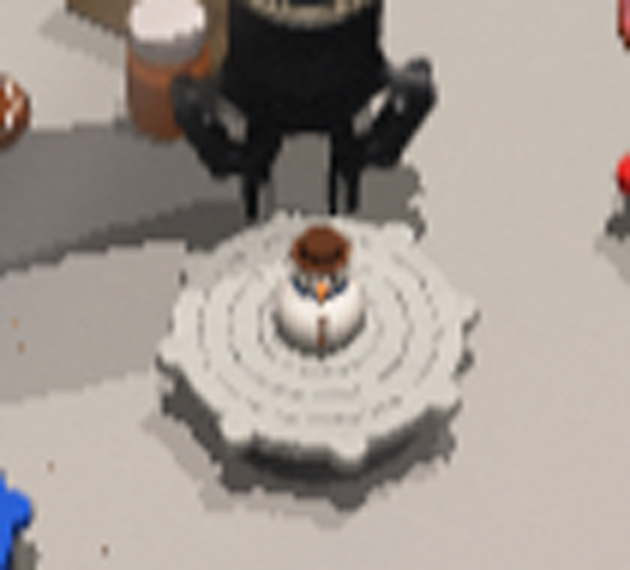

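View pics/w13.png

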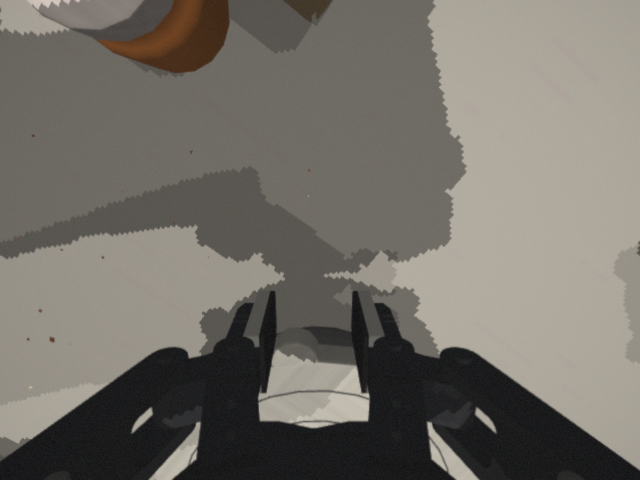

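send_rows(series=[{"x": -0.0002, "y": 0.0061, "z": 0, "ax": 0, "ay": 0, "az": 4, "jaw": -0.25}, {"x": -0.0008, "y": 0.0123, "z": 0, "ax": 0, "ay": 0, "az": 8, "jaw": -0.25}, {"x": -0.0019, "y": 0.0184, "z": 0, "ax": 0, "ay": 0, "az": 12, "jaw": -0.25}, {"x": -0.0034, "y": 0.0244, "z": 0, "ax": 0, "ay": 0, "az": 16, "jaw": -0.25}, {"x": -0.0053, "y": 0.0303, "z": 0, "ax": 0, "ay": 0, "az": 20, "jaw": -0.25}])

```text
clock: 17.35
tcp_pos: [0.6426, -0.057, 0.0438]
eef_rot: [-180.0, -0.0, 16.6]
contact_force: [-0.5, -0.2, -0.7]
gripper_width: 0.0319
```

```bash
python3 - <<'E'
from h import *
where(); arc([13.5,10.5,8,7.5,7.5],r=.089)
b=grab('scene','s14.png');a=grab('top','t14.png')
c=cv2.resize(b['frame'][205:280,285:375],None,fx=8,fy=8,interpolation=cv2.INTER_CUBIC)
cv2.imwrite('pics/c14.png',c[:,:,::-1])
E
```

```text
17.35 r 0.0886 th 16.55 yaw 16.57 z 0.0438 F [-0.46 -0.21 -0.69] w 0.03186756188842358
{'x': 0.0003, 'y': 0.0047, 'z': -0.0002, 'ax': -0.04, 'ay': -0.01, 'az': 3.07}
{'x': -0.0001, 'y': 0.0094, 'z': -0.0002, 'ax': -0.04, 'ay': -0.01, 'az': 6.07}
{'x': -0.0006, 'y': 0.0132, 'z': -0.0002, 'ax': -0.04, 'ay': -0.01, 'az': 8.57}
{'x': -0.0007, 'y': 0.014, 'z': -0.0002, 'ax': -0.04, 'ay': -0.01, 'az': 9.07}
{'x': -0.0007, 'y': 0.014, 'z': -0.0002, 'ax': -0.04, 'ay': -0.01, 'az': 9.07}
```

View pics/c14.png

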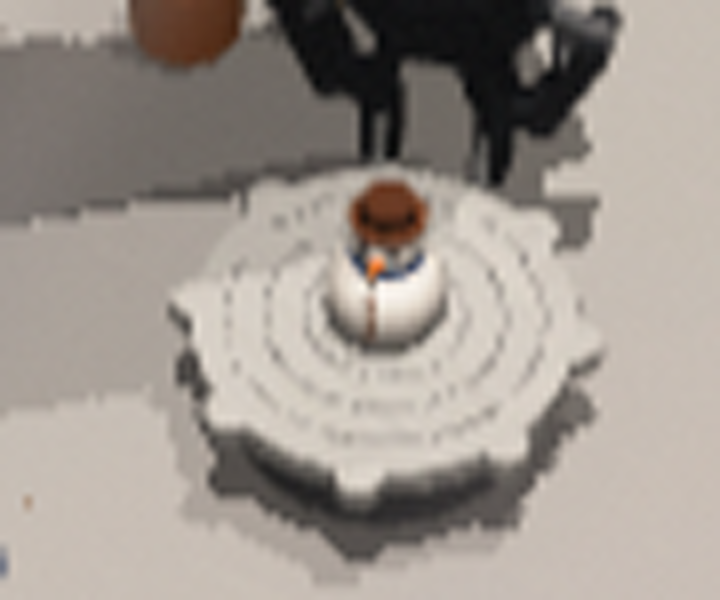

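```bash
python3 - <<'E'
from h import *
b=load('s14.png')
for h in (-150,-160,-165,-170,-175,-180):
    p=proj(b,[[C[0]+.021*np.cos(np.radians(h)),C[1]+.021*np.sin(np.radians(h)),.107]])[0]; print(h,((p-[285,205]+.5)*8).round(1))
print(((proj(b,[[*C,.128]])[0]-[285,205]+.5)*8).round(1))
E
```

```text
-150 [386.3 282.5]
-160 [376.4 281.6]
-165 [371.5 280.7]
-170 [366.7 279.4]
-175 [362.1 277.8]
-180 [357.7 275.9]
[388.1 201.5]
```

send_rows(series=[{"x": 0.0001, "y": 0.0052, "z": 0, "ax": 0, "ay": 0, "az": 3.5, "jaw": -0.25}, {"x": -0.0003, "y": 0.0103, "z": 0, "ax": 0, "ay": 0, "az": 7, "jaw": -0.25}, {"x": -0.0009, "y": 0.0148, "z": 0, "ax": 0, "ay": 0, "az": 10, "jaw": -0.25}, {"x": -0.0011, "y": 0.0163, "z": 0, "ax": 0, "ay": 0, "az": 11, "jaw": -0.25}, {"x": -0.0009, "y": 0.0133, "z": 0, "ax": 0, "ay": 0, "az": 9, "jaw": -0.25}])

```text
clock: 18.08
tcp_pos: [0.6453, -0.0706, 0.0438]
eef_rot: [180.0, 0.0, 7.7]
contact_force: [0.2, 0.4, -0.2]
gripper_width: 0.0317
```

```bash
python3 - <<'E'
from h import *
where()
b=grab('scene','s15.png');a=grab('top','t15.png')
c=cv2.resize(b['frame'][205:280,285:375],None,fx=8,fy=8,interpolation=cv2.INTER_CUBIC)
cv2.imwrite('pics/c15.png',c[:,:,::-1])
c=cv2.resize(a['frame'][205:290,285:375],None,fx=7,fy=7,interpolation=cv2.INTER_CUBIC)
cv2.imwrite('pics/c15t.png',c[:,:,::-1])
E
```

```text
18.075 r 0.0883 th 7.54 yaw 7.73 z 0.0438 F [ 0.24  0.35 -0.2 ] w 0.031736158031336364
```

View pics/c15.png

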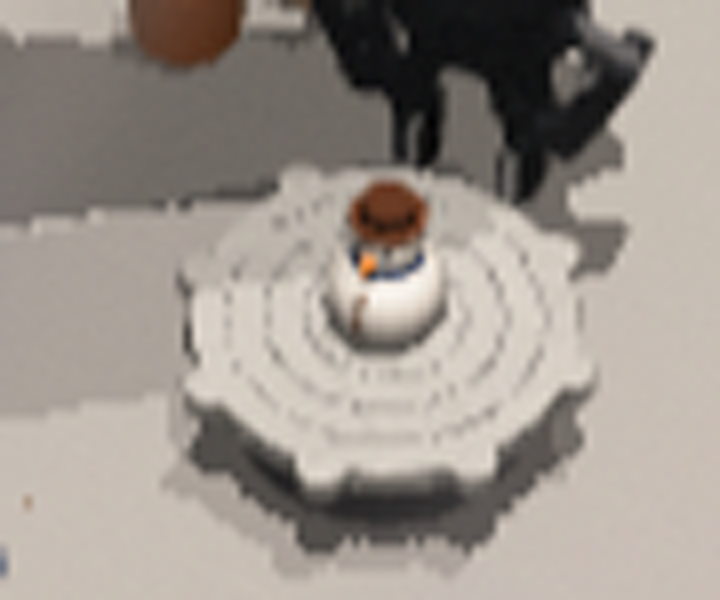

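View pics/c15t.png

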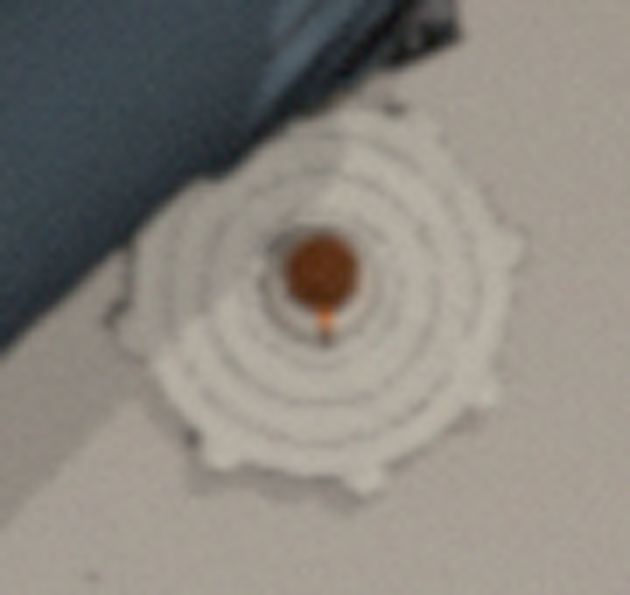

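send_rows(series=[{"x": 0, "y": 0.0031, "z": 0, "ax": 0, "ay": 0, "az": 2, "jaw": -0.25}, {"x": -0.0002, "y": 0.0061, "z": 0, "ax": 0, "ay": 0, "az": 4, "jaw": -0.25}, {"x": -0.0004, "y": 0.0088, "z": 0, "ax": 0, "ay": 0, "az": 5.7, "jaw": -0.25}, {"x": -0.0002, "y": 0.005, "z": 0, "ax": 0, "ay": 0, "az": 3.3, "jaw": -0.25}, {"x": -0.0002, "y": 0.005, "z": 0, "ax": 0, "ay": 0, "az": 3.3, "jaw": -0.25}])

```text
clock: 18.8
tcp_pos: [0.6459, -0.0751, 0.0438]
eef_rot: [-180.0, 0.0, 4.4]
contact_force: [0.6, 0.1, -0.2]
gripper_width: 0.032
```

send_rows(series=[{"x": 0.006, "y": 0, "z": 0, "ax": 0, "ay": 0, "az": 0, "jaw": -0.25}, {"x": 0.015, "y": 0, "z": 0, "ax": 0, "ay": 0, "az": 0, "jaw": -0.25}, {"x": 0.015, "y": 0, "z": -0.05, "ax": 0, "ay": 0, "az": 0, "jaw": -0.25}, {"x": 0.015, "y": 0, "z": -0.11, "ax": 0, "ay": 0, "az": 0, "jaw": -0.25}, {"x": 0.015, "y": 0, "z": -0.15, "ax": 0, "ay": 0, "az": 0, "jaw": -0.25}])

```text
clock: 19.42
tcp_pos: [0.6619, -0.0751, 0.1968]
eef_rot: [179.9, -0.1, 4.2]
contact_force: [-0.0, 0.1, 0.5]
gripper_width: 0.032
```

```bash
python3 - <<'E'
from h import *
where(); rel([(C[0]-.075,C[1],.2,7)])
E
```

```text
19.425 r 0.1045 th 3.92 yaw 4.24 z 0.1968 F [-0.01  0.1   0.46] w 0.03200751485723315
{'x': -0.1792, 'y': -0.0061, 'z': -0.0036, 'ax': 0.09, 'ay': -0.12, 'az': -2.76}
```

send_rows(series=[{"x": -0.06, "y": -0.006, "z": -0.004, "ax": 0, "ay": 0, "az": 0, "jaw": -0.25}, {"x": -0.12, "y": -0.006, "z": -0.004, "ax": 0, "ay": 0, "az": 0, "jaw": -0.25}, {"x": -0.17, "y": -0.006, "z": -0.004, "ax": 0, "ay": 0, "az": 0, "jaw": -0.25}, {"x": -0.179, "y": -0.006, "z": -0.004, "ax": 0, "ay": 0, "az": 0, "jaw": -0.25}, {"x": -0.179, "y": -0.006, "z": -0.004, "ax": 0, "ay": 0, "az": 0, "jaw": -0.25}])

```text
clock: 20.05
tcp_pos: [0.4829, -0.0816, 0.1983]
eef_rot: [-180.0, -0.1, 4.3]
contact_force: [0.5, -0.5, 0.3]
gripper_width: 0.0321
```

```bash
python3 - <<'E'
from ov import *
wgrab('w16.png')
crop('w16.png',210,0,430,240,2.5,'o16.png',C,C)
crop('w16.png',210,0,430,240,2.5,'c16.png')
E
```

```text
20.05 [ 0.4829152  -0.08156819  0.19834801] [-1.79997706e+02 -7.84365681e-02  4.26674483e+00]
```

View pics/o16.png

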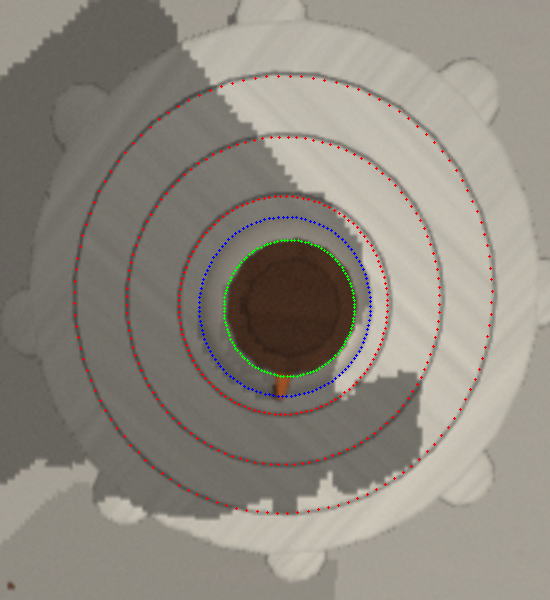

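View pics/c16.png

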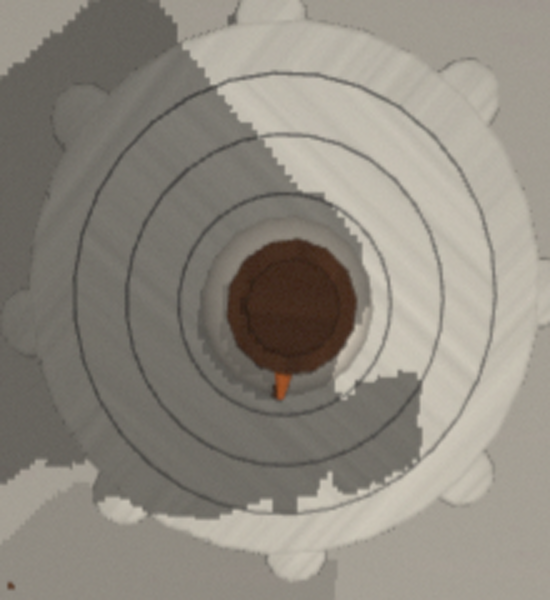

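```bash
python3 - <<'E'
from h import *
a=load('w16.png'); t=lambda u,v:(u/2.5+210-.5,v/2.5-.5)
d=pix2z(a,t(280,399),.107)[:2]; h=pix2z(a,t(292,307),.117)[:2]
print(d-h,np.degrees(np.arctan2(*(d-h)[::-1])),h-C,d-C,np.degrees(np.arctan2(*(d-C)[::-1])))
E
```

```text
[-0.02182448  0.00076938] 177.9809790933459 [ 0.00065296 -0.00055912] [-0.02117152  0.00021026] 179.43099064917126
```

```bash
python3 - <<'E'
from h import *
a=grab('top','t17.png');b=grab('scene','s17.png')
o=load('scene0.png')['frame'].astype(int); d=np.abs(o-b['frame'].astype(int)).sum(2)
img=np.hstack([b['frame'][140:390,150:500],o[140:390,150:500].astype(np.uint8)]); cv2.imwrite('pics/c17.png',img[:,:,::-1])
s=ctrl.read_state(); print(s['clock'],s['qvel'].round(2),s['contact_force'])
E
```

```text
20.2 [ 0.06  0.27  0.17  0.4   0.11 -0.04  0.08] [ 0.1385916   0.02984244 -0.30313463]
```

View pics/c17.png

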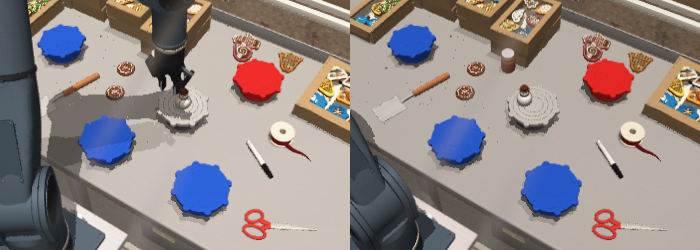

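The snowman stands centred and facing the front. Every bystander visible here is where it started; the jar and the spatula blade are hidden behind the arm. The arm is clear of the snowman, so I'm handing in.

```bash
python3 -c "
from workcell import ctrl
print(ctrl.sign_off())"
```

```text
the job is handed in; nothing more can be done
None
```

The snowman now stands in the middle of the turntable facing the front edge of the bench, and I handed the job in at about 20 s of the 61 s. No verdict was reported.

**What I did:** I centred the snowman with two slow pushes at belly height, using slightly opened fingertips, then moved the fingers clear. I then straddled a lobe on the rim and turned the plate about 142° clockwise before lifting the arm away.

**Last checks:**
- **Position:** in the wrist camera view, the hat sits about 1 mm from the plate's axis, and the belly lies inside the innermost ring.
- **Facing:** the nose points about 0.5–2° off straight to the front. Just before the last small turn, the top view put it about 4° off and the scene view 5–9° off.
- **Bystanders:** the ones in view in the last scene picture look unmoved by eye. The arm hid the jar and the spatula blade there, so I did not recheck those two.
- **Force:** readings stayed within a few newtons. The largest was 2.6 N at the rim during the turn, where a finger probably rubbed it, so I widened the path by 1 mm.

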